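# Flip a cover plate over the edge of the sanding board and seat it in the fences

### The job

The aluminium cover plate lies on the bench with its finished, recessed face up, in front of the sanding board; turn it over so that its plain back can be sanded. Do it with the fingertips only and never pick the plate up: push it against the front edge of the board until it tips up, stands on its edge and flips over that edge onto the cork, then push it along the cork, recess down, until it lies flat in the corner, touching both the back fence and the right-hand fence. Leave the sanding block, the file and the roll of tape where they are.

Things in the scene. Friction and masses are not known exactly. Their poses are not given: they have to be found in the camera images.
- cover_plate: the part: flat aluminium plate 100 (its x) x 120 (y) x 10 mm (z), edges fully rounded (radius 5 mm), 0.14 to 0.28 kg; finished face (+z, up at the start) with a rectangular recess 56 x 72 mm and a countersunk hole near each corner, back (-z) plain. Origin: centre of the plain back. Starts flat on the bench between robot and board, its x axis within 15 degrees of the board's x
- plate_far (a point): middle of the plate's edge that faces the board at the start (its +x edge), at half thickness
- plate_near (a point): middle of the opposite edge of the plate, nearest the robot at the start (its -x edge), at half thickness. With the far edge against the board and fingertips leaning on this edge with about 10 N towards the board, they grip its rounded side by friction and carry it up when they move on an arc about the far edge; past upright the plate tips over the board's edge by itself
- sanding_board: fixed: plywood board 142 (x) x 200 (y) mm, cork top 18 mm above the bench; front edge a plain upright wall. Two wooden fences stand 14 mm over the cork: back fence, inner face 120 mm behind the front edge; right-hand fence, inner face 80 mm right (-y) of the middle, starting 25 mm behind the front edge. Origin: middle of the front edge, at bench level; x points to the back fence, y left
- board_front (a point): middle of the board's front edge, at the cork surface (18 mm above the bench)
- board_corner (a point): inner corner where the two fences meet, at the cork surface; axes as the board's. The seated plate's centre lies 50 mm in front (-x) and 60 mm left (+y) of it
- sanding_block: bystander: loose cork sanding block 60 x 100 x 32 mm on the bench to the left of the board
- flat_file: bystander: loose flat file with a wooden handle, 260 mm long, 25 mm high, on the bench to the right of the board and plate, lying roughly along x
- tape_roll: bystander: loose roll of black insulating tape 59 mm across, 19 mm high, on the bench behind the board

How it is judged:
On the way, in this order (a step that is already met when the one before it is completed fails the run):
1. the plate stands tipped up on its far edge against the front edge of the board (angle between cover_plate's own z axis and vertical between 0.9 and 2.2 rad and height (world z) of plate_far below 0.035 m and x of plate_far in the frame of board_front between -0.045 and 0.02 m), for 0.05 s.
2. the plate lies turned over on the board (angle between cover_plate's own z axis and vertical above 2.9 rad and x of cover_plate in the frame of board_front above 0.005 m and z of cover_plate in the frame of board_front below 0.02 m), for 0.2 s.
At the end, for the whole second after the job is handed in: the plate lies flat on the cork (within 4 degrees), recess down, at rest, square to the fences within 3.4 degrees and within 4 mm of touching both the back fence and the right-hand fence (angle between cover_plate's own z axis and vertical above 3.07 rad and x of cover_plate in the frame of board_corner between -0.054 and -0.046 m and y of cover_plate in the frame of board_corner between 0.056 and 0.064 m and z of cover_plate in the frame of board_corner below 0.012 m and angle between the x axis of cover_plate and the x axis of sanding_board, either way round below 0.06 rad and linear speed of cover_plate below 0.01 m/s).
It fails at once if the plate is lifted clear: both its far and near edges are more than 50 mm above the bench (height (world z) of each of plate_far, plate_near above 0.05 m).
It fails at once if the sanding block is moved more than 15 mm (distance of sanding_block from where it was at the start of the episode above 0.015 m).
It fails at once if the file is moved more than 15 mm (distance of flat_file from where it was at the start of the episode above 0.015 m).
It fails at once if the roll of tape is moved more than 15 mm (distance of tape_roll from where it was at the start of the episode above 0.015 m).
It also fails if it takes over 66 s, if anything falls off the work surface, if the arm or the gripper's body presses on something with over 40 N, if the wrist force passes 120 N, or if a joint passes its speed limit or range.

### The arm

A 7-joint arm with a two-finger parallel gripper is mounted at the origin on a cart in front of the work surface, level with it; the furniture and walls round the work are solid. World frame = base frame: x ahead of the robot, y to its left, z up, the work surface at z = 0. Lengths are in m, angles in rad, forces in N, time in s.
With the tool pointing down it reaches from about 0.425 to 0.925 m from the base axis. Payload 6.8 kg.
Tool frame: the origin (TCP) lies between the finger pads; the fingertips stand r.tcp_to_tips ahead of it and the grasp point (between the pads) lies 3 mm ahead of it (r.tcp_to_tips is the distance from the TCP to the fingertips, in m); z points along the fingers, y is the line along which they close (so a half turn about z gives the same grasp; the last joint's range is limited). The gripper opens to 85 mm and grips with 20 to 120 N. Pads are 22 mm wide; open, the fingers measure 114 mm over their backs; the gripper's body (76 mm by 85 mm) begins 54 mm behind the grasp point. The pads swing forward as they close: fully open they stand 13 mm farther back than shut.
Start: joints at [-1.439, 0.477, 0.022, 1.555, -0.011, 1.109, -0.083], TCP at [0.16, 0.656, 0.253] pointing down, gripper open.
Joint ranges: [-2.96, 2.96], [-0.34, 2.1], [-1.41, 1.46], [0.24, 2.44], [-1.37, 4.51], [0.17, 1.92], [-2.96, 2.96]. Speed limits (rad/s): [2.39, 2.39, 3.14, 3.14, 3.14, 3.14, 3.14].

### API

Orientations are given as a rotation vector (axis times angle).
In Python, from bench import r gives the robot as it stands. The module is installed in compiled form; this text tells all that it offers.
- The arm moves only by the tool step_arm, never from a script. Its argument "moves" is a list of rows, each an object of numbers: "rx", "ry", "rz": the turn, a rotation vector about the tool's x, y, z in degrees; "dx", "dy", "dz": the shift along the tool's x, y, z in mm; "gripper": the opening, from -1 (shut) to 1 (fully open). In form: [{"rx": .., "ry": .., "rz": .., "dx": .., "dy": .., "dz": .., "gripper": ..}, ...]. A call has 1 to 20 rows; each row shifts and turns the commanded pose from where the row before left it, along the tool's axes as they then stand; what a row does not reach is not made up. A row lasts 1/8 s, in which the tool goes at most 62.5 mm and 10.7 degrees, less where a joint would pass 70% of its speed; a pose out of reach is approached as far as the arm can. A call is refused whole if a number of a shift passes 62.5 or a number of a turn 10.7, either way. A call with a gripper value outside its range is refused whole. The fingers move at their own pace and stop on an object; "grip_force" is the grip in N (left out, the last holds). Time passes only in rows, so rows that do not move let the fingers close. It gives the time, the measured TCP pose, the force, the opening and the grip force at its end, in the units of the state.
- r.get_obs(): the state, without advancing time (a new reading comes with each control period).
- r.grab_frame(name): name is "scene" or "top"; returns the picture (480x640x3 uint8, blue, green, red); there is no depth.
- r.camera_info(name): a dict with "mtx" (3x3 intrinsics, pixels), "rvec" (rotation vector, rad) and "tvec" (3), from world to camera coordinates, as OpenCV has them. Camera axes: x right, y down, z forward; pixel columns grow to the right and rows downward; lengths in m; the calibration is good to about 2 mm. A picture is of the moment at which its call begins. camera_info takes no time and is no camera call.
- r.hand_in(): hands the job in; it is judged then, once.
The state is a dict: "clock": time; "joints": joint angles; "qvel": joint speeds; "tau": joint torques, N m; "tcp_pos": TCP position; "orientation": TCP orientation; "contact_force": force on the tool from outside, world axes, zero at the start; "moment": the same for the moment, N m; "grip_width": finger opening in m; "gripper_force": force on a finger pad.
Only numpy, scipy, OpenCV 4.12 (cv2) and the standard library are available. Lean on these libraries where they do the work, as an engineer would, in place of code of your own. Each camera call takes 0.05 s, during which the arm holds its last target. There are 200 camera calls.

## Working session

There is one attempt and no reset: what is moved stays moved. The work goes in short steps, Python scripts to look and compute and a tool call to move; the robot and the scene stay as the last step left them, time stands still between calls to the robot, and variables do not carry over. Pictures are saved under pics/ and viewed, at most 10 in all, crops included, and the job is handed in when it is done.

Besides the shell and the picture viewer there is one more tool, called after "Call:" as name(argument=value, ...), one argument or row to a line, values as JSON. step_arm: Moves the arm, as the interface text tells. Its arguments: {"type":"object","properties":{"moves":{"type":"array","items":{"type":"object","properties":{"rx":{"type":"number"},"ry":{"type":"number"},"rz":{"type":"number"},"dx":{"type":"number"},"dy":{"type":"number"},"dz":{"type":"number"},"gripper":{"type":"number"}}}},"grip_force":{"type":"number"}},"required":["moves"]}

```bash
mkdir -p pics; python3 - <<'E'
from bench import r
import cv2
for n in("top","scene"):
    cv2.imwrite(f"pics/{n}0.png",r.grab_frame(n)); print({k:v.round(4).tolist() for k,v in r.camera_info(n).items() if hasattr(v,'round')})
o=r.get_obs();print(o,r.tcp_to_tips)
E
```

```text
{'mtx': [[614.9204, 0.0, 302.6332], [0.0, 614.9204, 241.6788], [0.0, 0.0, 1.0]], 'rvec': [2.1994, -2.1578, 0.1402], 'tvec': [0.1078, 0.6185, 1.1081]}
{'mtx': [[433.8225, 0.0, 322.4726], [0.0, 433.8225, 236.1796], [0.0, 0.0, 1.0]], 'rvec': [2.2685, -0.9741, 0.3364], 'tvec': [-0.3563, 0.431, 0.5517]}
{'clock': 0.1, 'joints': array([-1.43908438,  0.47772347,  0.02236198,  1.55633192, -0.01152946,
        1.10930336, -0.08310209]), 'qvel': array([ 0.00196511, -0.00317875,  0.00384028, -0.00266305, -0.00057769,
        0.00243806, -0.00088926]), 'tau': array([ 3.60868893e-03, -5.97762644e+01,  1.61319997e+00, -2.81956565e+01,
        1.28133970e-02,  4.93273212e-03,  7.07604215e-06]), 'tcp_pos': array([0.16022077, 0.6552048 , 0.25242795]), 'orientation': array([-3.75801243e-01, -3.11893833e+00,  2.56857232e-03]), 'contact_force': array([0.74089469, 0.20933014, 1.03815249]), 'moment': array([ 0.02531291, -0.0125102 , -0.02893838]), 'gripper_force': 0.0, 'grip_width': 0.08525665220039777} 0.022
```

View pics/top0.png

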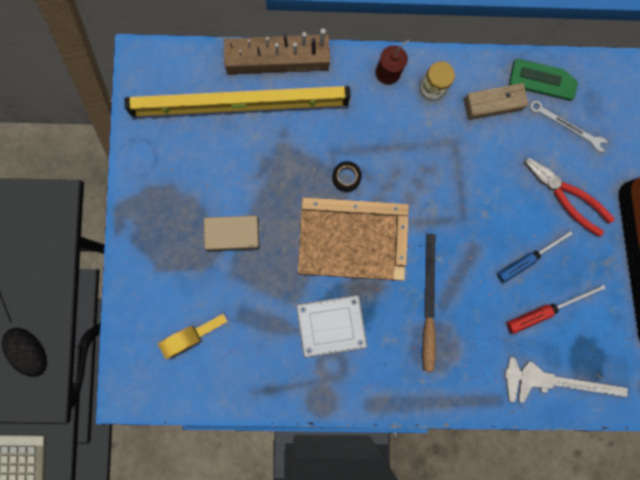

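View pics/scene0.png

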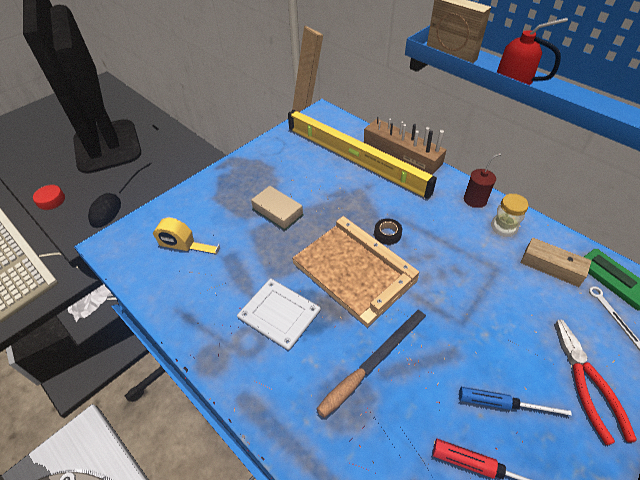

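```bash
cat > h.py <<'E'
import cv2,numpy as np
from bench import r
def ray(n,uv,z):
    c=r.camera_info(n);R=cv2.Rodrigues(c["rvec"])[0];t=np.ravel(c["tvec"])
    p=cv2.undistortPoints(np.array([[uv]],float),c["mtx"],None)[0,0]
    d=R.T@np.array([*p,1]);o=-R.T@t
    return o+d*(z-o[2])/d[2]
def proj(n,P):
    c=r.camera_info(n);return cv2.projectPoints(np.array(P,float).reshape(-1,3),c["rvec"],c["tvec"],c["mtx"],None)[0][:,0]
def crop(n,x,y,w,h,k,f):
    im=r.grab_frame(n)[y:y+h,x:x+w];cv2.imwrite(f,cv2.resize(im,None,fx=k,fy=k,interpolation=cv2.INTER_CUBIC))
E
python3 - <<'E'
from h import *
crop("top",285,190,135,170,3.5,"pics/c1.png")
E
```

```text
(no output)
```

View pics/c1.png

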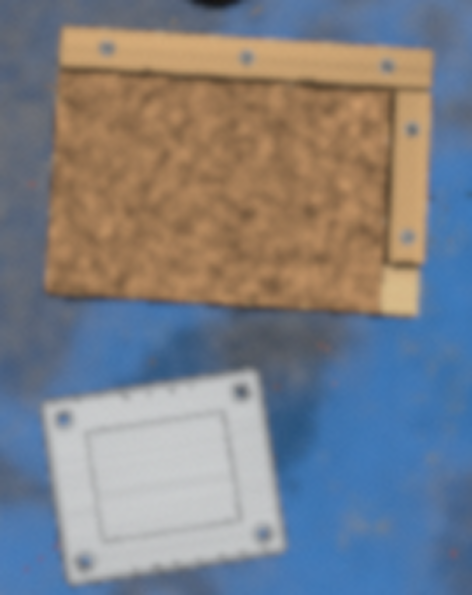

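```bash
python3 - <<'E'
from h import *
f=lambda p,z:ray("top",((p[0]+.5)/3.5-.5+285,(p[1]+.5)/3.5-.5+190),z)
def fit(pts,mod):
    pts=np.array(pts)[:,:2];mod=np.array(mod,float);a=pts-pts.mean(0);b=mod-mod.mean(0)
    th=np.arctan2((b[:,0]*a[:,1]-b[:,1]*a[:,0]).sum(),(a*b).sum())
    R=np.array([[np.cos(th),-np.sin(th)],[np.sin(th),np.cos(th)]]);t=pts.mean(0)-R@mod.mean(0)
    print("origin",t.round(4),"yaw deg",np.degrees(th).round(2),"res mm",((pts-(mod@R.T+t))*1e3).round(1).tolist());return t,th
B=fit([f((45,296),.018),f((418,316),.018),f((63,27),.032),f((434,48),.032)],[(0,.1),(0,-.1),(.142,.1),(.142,-.1)])
P=fit([f(p,.006) for p in [(42,402),(258,370),(286,549),(72,585)]],[(.05,.06),(.05,-.06),(-.05,-.06),(-.05,.06)])
c,s=np.cos(B[1]),np.sin(B[1]);d=P[0]-B[0]
print("plate in board",c*d[0]+s*d[1],-s*d[0]+c*d[1])
for n,q,z in [("fileend",(430,234),.01),("filehandleL",(422,369),.012),("filehandle top L",(424,320),.012),("blockR",(258,248),.032),("tape",(347,190),.019)]: print(n,ray("top",q,z).round(3))
E
```

```text
origin [0.5535 0.0276] yaw deg -2.17 res mm [[-0.8, 0.2], [-0.1, 0.7], [0.1, -1.1], [0.7, 0.2]]
origin [0.4623 0.0619] yaw deg 9.89 res mm [[-0.8, -1.5], [-2.2, 1.0], [1.5, 2.5], [1.4, -2.0]]
plate in board -0.092490293569055 0.0307994644766188
fileend [ 0.638 -0.123  0.01 ]
filehandleL [ 0.386 -0.106  0.012]
filehandle top L [ 0.476 -0.11   0.012]
blockR [0.603 0.202 0.032]
tape [0.718 0.037 0.019]
```

Call:
step_arm(
  moves=[
    {"rz":-6},
    {"rz":-5.7},
    {"dx":-38,"dy":-38},
    {"dx":-38,"dy":-38},
    {"dx":-38,"dy":-38},
    {"dx":-38,"dy":-38},
    {"dx":-38,"dy":-38},
    {"dx":-38,"dy":-38},
    {"dx":-38,"dy":-38},
    {"dx":-24,"dy":-38},
    {"dy":-50},
    {"dy":-50},
    {"dy":-50},
    {"dy":-50},
    {"dy":-50},
    {"dy":-40},
    {"dz":40},
    {},
  ],
)

```text
invalid input at $.moves[0]: expected keys rx, ry, rz, dx, dy, dz, gripper
```

```bash
cat >> h.py <<'E'
from scipy.spatial.transform import Rotation as Ro
BO=np.array([.5535,.0276,0]);BY=np.radians(-2.17);BR=Ro.from_euler('z',BY)
# tool reference: x=-board x, y=board y, z down
T0=BR*Ro.from_matrix(np.array([[-1,0,0],[0,1,0],[0,0,-1.]]))
def st():
    o=r.get_obs();R=Ro.from_rotvec(o["orientation"])
    tip=o["tcp_pos"]+R.apply([0,0,r.tcp_to_tips])
    print("t",round(o["clock"],2),"tcp",o["tcp_pos"].round(4),"tip_board mm",(BR.inv().apply(tip-BO)*1e3).round(1),"tilt(tool rotvec from ref deg)",np.degrees((T0.inv()*R).as_rotvec()).round(2),"q",o["joints"].round(3),"F",o["contact_force"].round(1),"w",round(o["grip_width"],4))
E
python3 -c "
from h import *
st()"
```

```text
t 0.15 tcp [0.1602 0.6553 0.2526] tip_board mm [-416.7  612.3  230.6] tilt(tool rotvec from ref deg) [ 0.08  0.   11.57] q [-1.439  0.478  0.022  1.556 -0.012  1.109 -0.083] F [-0.2 -0.3 -0.4] w 0.0855
```

Call:
step_arm(
  moves=[
    {"rx":0,"ry":0,"rz":-6,"dx":0,"dy":0,"dz":0,"gripper":1},
    {"rx":0,"ry":0,"rz":-5.6,"dx":0,"dy":0,"dz":0,"gripper":1},
    {"rx":0,"ry":0,"rz":0,"dx":-38,"dy":-38,"dz":0,"gripper":1},
    {"rx":0,"ry":0,"rz":0,"dx":-38,"dy":-38,"dz":0,"gripper":1},
    {"rx":0,"ry":0,"rz":0,"dx":-38,"dy":-38,"dz":0,"gripper":1},
    {"rx":0,"ry":0,"rz":0,"dx":-38,"dy":-38,"dz":0,"gripper":1},
    {"rx":0,"ry":0,"rz":0,"dx":-38,"dy":-38,"dz":0,"gripper":1},
    {"rx":0,"ry":0,"rz":0,"dx":-38,"dy":-38,"dz":0,"gripper":1},
    {"rx":0,"ry":0,"rz":0,"dx":-38,"dy":-38,"dz":0,"gripper":1},
    {"rx":0,"ry":0,"rz":0,"dx":-24,"dy":-38,"dz":0,"gripper":1},
    {"rx":0,"ry":0,"rz":0,"dx":0,"dy":-50,"dz":0,"gripper":1},
    {"rx":0,"ry":0,"rz":0,"dx":0,"dy":-50,"dz":0,"gripper":1},
    {"rx":0,"ry":0,"rz":0,"dx":0,"dy":-50,"dz":0,"gripper":1},
    {"rx":0,"ry":0,"rz":0,"dx":0,"dy":-50,"dz":0,"gripper":1},
    {"rx":0,"ry":0,"rz":0,"dx":0,"dy":-50,"dz":0,"gripper":1},
    {"rx":0,"ry":0,"rz":0,"dx":0,"dy":-40,"dz":0,"gripper":1},
    {"rx":0,"ry":0,"rz":0,"dx":0,"dy":0,"dz":40,"gripper":1},
    {"rx":0,"ry":0,"rz":0,"dx":0,"dy":0,"dz":0,"gripper":1},
  ],
)

```text
clock: 2.4
tcp_pos: [0.4259, 0.0505, 0.2116]
orientation: [-0.06, -3.136, 0.003]
contact_force: [-0.6, 0.1, 0.1]
grip_width: 0.0853
gripper_force: 0.0
```

```bash
python3 -c "
from h import *
st()"
```

```text
t 2.4 tcp [0.4259 0.0505 0.2116] tip_board mm [-128.5   18.   189.6] tilt(tool rotvec from ref deg) [0.11 0.29 0.03] q [-0.531  0.119  0.291  2.172 -0.044  0.862  1.319] F [-0.6  0.1  0.1] w 0.0853
```

Call:
step_arm(
  moves=[
    {"rx":0,"ry":7.5,"rz":0,"dx":16,"dy":5,"dz":0,"gripper":0.4},
    {"rx":0,"ry":7.2,"rz":0,"dx":16,"dy":5,"dz":0,"gripper":0.4},
    {"rx":0,"ry":0,"rz":0,"dx":16,"dy":2,"dz":40,"gripper":0.4},
    {"rx":0,"ry":0,"rz":0,"dx":-10,"dy":0,"dz":40,"gripper":0.4},
    {"rx":0,"ry":0,"rz":0,"dx":-10,"dy":0,"dz":30,"gripper":0.4},
    {"rx":0,"ry":0,"rz":0,"dx":0,"dy":0,"dz":0,"gripper":0.4},
  ],
)

```text
clock: 3.15
tcp_pos: [0.3719, 0.0658, 0.1076]
orientation: [-0.052, -2.881, -0.005]
contact_force: [0.4, 0.0, 0.1]
grip_width: 0.0599
gripper_force: 0.0
```

```bash
python3 -c "
from h import *
st()
crop('scene',200,200,220,180,3,'pics/c2.png')"
```

```text
t 3.15 tcp [0.3719 0.0658 0.1076] tip_board mm [-188.5   31.3   86.3] tilt(tool rotvec from ref deg) [ 0.08 14.88 -0.1 ] q [-0.49   0.362  0.252  2.212 -0.213  0.842  1.456] F [0.4 0.  0.1] w 0.0599
```

View pics/c2.png

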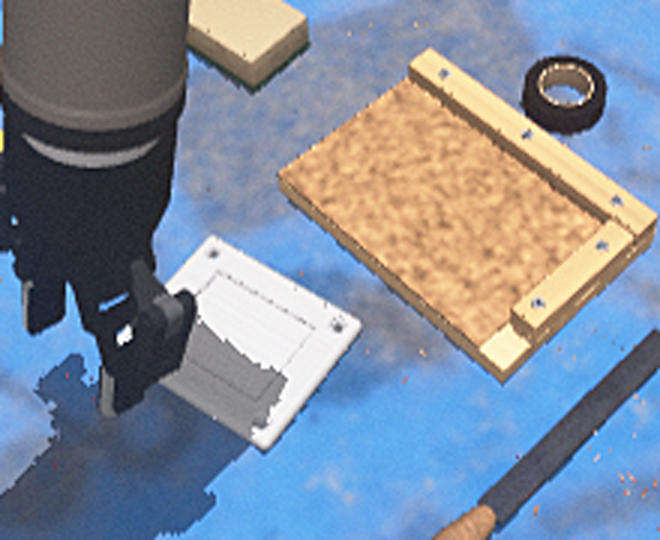

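Call:
step_arm(
  moves=[
    {"rx":0,"ry":0,"rz":0,"dx":-10,"dy":0,"dz":36,"gripper":0.4},
    {"rx":0,"ry":0,"rz":0,"dx":-10,"dy":0,"dz":36,"gripper":0.4},
    {"rx":0,"ry":0,"rz":0,"dx":-1,"dy":0,"dz":4,"gripper":0.4},
    {"rx":0,"ry":0,"rz":0,"dx":0,"dy":0,"dz":0,"gripper":0.4},
  ],
)

```text
clock: 3.7
tcp_pos: [0.3745, 0.0657, 0.0305]
orientation: [-0.054, -2.886, -0.008]
contact_force: [1.2, 0.2, 1.0]
grip_width: 0.06
gripper_force: 0.0
```

Call:
step_arm(
  moves=[
    {"rx":0,"ry":0,"rz":0,"dx":-0.6,"dy":0,"dz":2,"gripper":0.4},
    {"rx":0,"ry":0,"rz":0,"dx":0,"dy":0,"dz":0,"gripper":0.4},
  ],
)

```text
clock: 3.95
tcp_pos: [0.3742, 0.0656, 0.0279]
orientation: [-0.054, -2.886, -0.008]
contact_force: [-0.1, -1.2, 0.2]
grip_width: 0.0597
gripper_force: 0.0
```

```bash
python3 -c "
from h import *
st()"
```

```text
t 3.95 tcp [0.3742 0.0656 0.0279] tip_board mm [-186.1   31.2    6.6] tilt(tool rotvec from ref deg) [-0.04 14.61 -0.04] q [-0.441  0.527  0.202  2.237 -0.289  0.653  1.533] F [-0.1 -1.2  0.2] w 0.0597
```

Call:
step_arm(
  moves=[
    {"rx":0,"ry":0,"rz":0,"dx":-0.5,"dy":0,"dz":2,"gripper":0.4},
    {"rx":0,"ry":0,"rz":0,"dx":0,"dy":0,"dz":0,"gripper":0.4},
  ],
)

```text
clock: 4.2
tcp_pos: [0.3735, 0.0653, 0.025]
orientation: [-0.054, -2.884, -0.007]
contact_force: [0.3, -0.4, -0.0]
grip_width: 0.0602
gripper_force: 0.0
```

Call:
step_arm(
  moves=[
    {"rx":0,"ry":0,"rz":0,"dx":-0.5,"dy":0,"dz":2,"gripper":0.4},
    {"rx":0,"ry":0,"rz":0,"dx":0,"dy":0,"dz":0,"gripper":0.4},
  ],
)

```text
clock: 4.45
tcp_pos: [0.3734, 0.0653, 0.0227]
orientation: [-0.054, -2.884, -0.007]
contact_force: [-0.1, -0.2, -0.1]
grip_width: 0.06
gripper_force: 0.0
```

Call:
step_arm(
  moves=[
    {"rx":0,"ry":0,"rz":0,"dx":-5,"dy":0,"dz":-0.5,"gripper":0.4},
    {"rx":0,"ry":0,"rz":0,"dx":-5,"dy":0,"dz":-1.3,"gripper":0.4},
    {"rx":0,"ry":0,"rz":0,"dx":-5,"dy":0,"dz":-1.3,"gripper":0.4},
    {"rx":0,"ry":0,"rz":0,"dx":-5,"dy":0,"dz":-1.3,"gripper":0.4},
    {"rx":0,"ry":0,"rz":0,"dx":-5,"dy":0,"dz":-1.3,"gripper":0.4},
    {"rx":0,"ry":0,"rz":0,"dx":-5,"dy":0,"dz":-1.3,"gripper":0.4},
    {"rx":0,"ry":0,"rz":0,"dx":-5,"dy":0,"dz":-1.3,"gripper":0.4},
    {"rx":0,"ry":0,"rz":0,"dx":-5,"dy":0,"dz":-1.3,"gripper":0.4},
    {"rx":0,"ry":0,"rz":0,"dx":-5,"dy":0,"dz":-1.3,"gripper":0.4},
    {"rx":0,"ry":0,"rz":0,"dx":-5,"dy":0,"dz":-1.3,"gripper":0.4},
    {"rx":0,"ry":0,"rz":0,"dx":-5,"dy":0,"dz":-1.3,"gripper":0.4},
    {"rx":0,"ry":0,"rz":0,"dx":0,"dy":0,"dz":0,"gripper":0.4},
  ],
)

```text
clock: 5.95
tcp_pos: [0.431, 0.0631, 0.022]
orientation: [-0.054, -2.886, -0.007]
contact_force: [0.2, -0.3, -0.5]
grip_width: 0.0599
gripper_force: 0.0
```

```bash
python3 -c "
from h import *
st()
crop('scene',200,200,220,180,3,'pics/c3.png')"
```

```text
t 5.95 tcp [0.431  0.0631 0.022 ] tip_board mm [-129.3   30.8    0.7] tilt(tool rotvec from ref deg) [ 1.000e-02  1.463e+01 -1.000e-02] q [-0.41   0.593  0.214  2.111 -0.28   0.718  1.552] F [ 0.2 -0.3 -0.5] w 0.0599
```

View pics/c3.png

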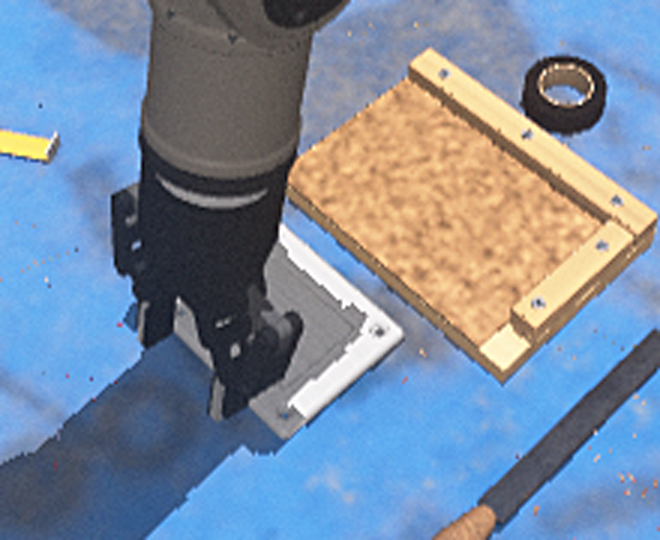

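Call:
step_arm(
  moves=[
    {"rx":0,"ry":0,"rz":0,"dx":-3,"dy":0,"dz":-0.8,"gripper":0.4},
    {"rx":0,"ry":0,"rz":0,"dx":-3,"dy":0,"dz":-0.8,"gripper":0.4},
    {"rx":0,"ry":0,"rz":0,"dx":-3,"dy":0,"dz":-0.8,"gripper":0.4},
    {"rx":0,"ry":0,"rz":0,"dx":-3,"dy":0,"dz":-0.8,"gripper":0.4},
    {"rx":0,"ry":0,"rz":0,"dx":-2,"dy":0,"dz":-0.5,"gripper":0.4},
    {"rx":0,"ry":0,"rz":0,"dx":0,"dy":0,"dz":0,"gripper":0.4},
  ],
)

```text
clock: 6.75
tcp_pos: [0.4451, 0.0627, 0.022]
orientation: [-0.054, -2.885, -0.007]
contact_force: [-0.3, -1.3, 0.3]
grip_width: 0.06
gripper_force: 0.0
```

Call:
step_arm(
  moves=[
    {"rx":0,"ry":0,"rz":0,"dx":-2,"dy":0,"dz":-0.5,"gripper":0.4},
    {"rx":0,"ry":0,"rz":0,"dx":0,"dy":0,"dz":0,"gripper":0.4},
  ],
)

```text
clock: 7.0
tcp_pos: [0.4467, 0.0626, 0.022]
orientation: [-0.054, -2.885, -0.007]
contact_force: [-0.2, -0.4, 0.7]
grip_width: 0.0598
gripper_force: 0.5
```

```bash
python3 -c "
from h import *
st()"
```

```text
t 7.0 tcp [0.4467 0.0626 0.022 ] tip_board mm [-113.6   30.9    0.8] tilt(tool rotvec from ref deg) [ 0.   14.7  -0.03] q [-0.403  0.609  0.217  2.074 -0.277  0.741  1.555] F [-0.2 -0.4  0.7] w 0.0598
```

Call:
step_arm(
  moves=[
    {"rx":0,"ry":0,"rz":0,"dx":-2,"dy":0,"dz":-0.5,"gripper":0.4},
    {"rx":0,"ry":0,"rz":0,"dx":0,"dy":0,"dz":0,"gripper":0.4},
  ],
)

```text
clock: 7.25
tcp_pos: [0.4489, 0.0625, 0.022]
orientation: [-0.054, -2.885, -0.007]
contact_force: [-0.9, 0.0, 1.1]
grip_width: 0.0595
gripper_force: 0.7
```

Call:
step_arm(
  moves=[
    {"rx":0,"ry":0,"rz":0,"dx":-2,"dy":0,"dz":-0.5,"gripper":0.4},
    {"rx":0,"ry":0,"rz":0,"dx":0,"dy":0,"dz":0,"gripper":0.4},
  ],
)

```text
clock: 7.5
tcp_pos: [0.4504, 0.0625, 0.022]
orientation: [-0.054, -2.884, -0.007]
contact_force: [-3.4, -0.3, 1.8]
grip_width: 0.0597
gripper_force: 1.8
```

Call:
step_arm(
  moves=[
    {"rx":0,"ry":0,"rz":0,"dx":-1,"dy":0,"dz":-0.3,"gripper":0.4},
    {"rx":0,"ry":0,"rz":0,"dx":0,"dy":0,"dz":0,"gripper":0.4},
  ],
)

```text
clock: 7.75
tcp_pos: [0.4505, 0.0625, 0.0219]
orientation: [-0.054, -2.882, -0.007]
contact_force: [-5.3, 1.4, 2.4]
grip_width: 0.0602
gripper_force: 3.1
```

Call:
step_arm(
  moves=[
    {"rx":0,"ry":0,"rz":0,"dx":-2,"dy":0,"dz":-0.5,"gripper":0.4},
    {"rx":0,"ry":0,"rz":0,"dx":0,"dy":0,"dz":0,"gripper":0.4},
  ],
)

```text
clock: 8.0
tcp_pos: [0.4507, 0.0625, 0.0219]
orientation: [-0.053, -2.878, -0.007]
contact_force: [-8.4, 2.0, 6.8]
grip_width: 0.0597
gripper_force: 5.3
```

```bash
python3 -c "
from h import *
st()"
```

```text
t 8.0 tcp [0.4507 0.0625 0.0219] tip_board mm [-109.8   31.     0.6] tilt(tool rotvec from ref deg) [ 1.000e-02  1.509e+01 -4.000e-02] q [-0.4    0.617  0.218  2.06  -0.276  0.754  1.556] F [-8.4  2.   6.8] w 0.0597
```

Call:
step_arm(
  moves=[
    {"rx":0,"ry":0,"rz":0,"dx":9,"dy":0,"dz":0,"gripper":0.4},
    {"rx":0,"ry":-7.5,"rz":0,"dx":2,"dy":0,"dz":0,"gripper":0.4},
    {"rx":0,"ry":-7.5,"rz":0,"dx":2,"dy":0,"dz":0,"gripper":0.4},
    {"rx":0,"ry":0,"rz":0,"dx":0,"dy":0,"dz":0,"gripper":0.4},
  ],
)

```text
clock: 8.5
tcp_pos: [0.4397, 0.0628, 0.0254]
orientation: [0.057, 3.137, -0.0]
contact_force: [-0.9, -0.0, -0.3]
grip_width: 0.0603
gripper_force: 0.0
```

```bash
python3 -c "
from h import *
st()"
```

```text
t 8.5 tcp [0.4397 0.0628 0.0254] tip_board mm [-114.9   30.8    3.4] tilt(tool rotvec from ref deg) [-0.   -0.25 -0.07] q [-0.469  0.501  0.225  2.265 -0.278  0.396  1.519] F [-0.9 -0.  -0.3] w 0.0603
```

Call:
step_arm(
  moves=[
    {"rx":0,"ry":0,"rz":0,"dx":0,"dy":0,"dz":2,"gripper":0.4},
    {"rx":0,"ry":0,"rz":0,"dx":0,"dy":0,"dz":0,"gripper":0.4},
  ],
)

```text
clock: 8.75
tcp_pos: [0.4429, 0.0629, 0.023]
orientation: [0.059, 3.135, 0.0]
contact_force: [-0.0, -0.2, 0.3]
grip_width: 0.0599
gripper_force: 0.0
```

Call:
step_arm(
  moves=[
    {"rx":0,"ry":0,"rz":0,"dx":0,"dy":0,"dz":2,"gripper":0.4},
    {"rx":0,"ry":0,"rz":0,"dx":0,"dy":0,"dz":0,"gripper":0.4},
  ],
)

```text
clock: 9.0
tcp_pos: [0.4415, 0.0627, 0.0207]
orientation: [0.059, 3.136, -0.0]
contact_force: [-1.1, 0.3, -1.0]
grip_width: 0.0601
gripper_force: 0.0
```

Call:
step_arm(
  moves=[
    {"rx":0,"ry":0,"rz":0,"dx":0,"dy":0,"dz":2,"gripper":0.4},
    {"rx":0,"ry":0,"rz":0,"dx":0,"dy":0,"dz":0,"gripper":0.4},
  ],
)

```text
clock: 9.25
tcp_pos: [0.4412, 0.0627, 0.0189]
orientation: [0.059, 3.136, -0.0]
contact_force: [0.4, 0.4, 0.5]
grip_width: 0.06
gripper_force: 0.0
```

Call:
step_arm(
  moves=[
    {"rx":0,"ry":0,"rz":0,"dx":-3,"dy":0,"dz":0,"gripper":0.4},
    {"rx":0,"ry":0,"rz":0,"dx":0,"dy":0,"dz":0,"gripper":0.4},
  ],
)

```text
clock: 9.5
tcp_pos: [0.4448, 0.0627, 0.0191]
orientation: [0.059, 3.135, 0.0]
contact_force: [-0.3, -0.4, 1.1]
grip_width: 0.0596
gripper_force: 0.0
```

Call:
step_arm(
  moves=[
    {"rx":0,"ry":0,"rz":0,"dx":-2,"dy":0,"dz":0,"gripper":0.4},
    {"rx":0,"ry":0,"rz":0,"dx":0,"dy":0,"dz":0,"gripper":0.4},
  ],
)

```text
clock: 9.75
tcp_pos: [0.4462, 0.0626, 0.019]
orientation: [0.059, 3.136, -0.0]
contact_force: [-0.5, 1.3, 0.4]
grip_width: 0.0597
gripper_force: 0.2
```

```bash
python3 -c "
from h import *
st()"
```

```text
t 9.75 tcp [0.4462 0.0626 0.019 ] tip_board mm [-108.4   30.9   -3. ] tilt(tool rotvec from ref deg) [ 0.   -0.28 -0.03] q [-0.458  0.521  0.217  2.252 -0.282  0.389  1.526] F [-0.5  1.3  0.4] w 0.0597
```

Call:
step_arm(
  moves=[
    {"rx":0,"ry":0,"rz":0,"dx":-2,"dy":0,"dz":0,"gripper":0.4},
    {"rx":0,"ry":0,"rz":0,"dx":-1,"dy":0,"dz":0,"gripper":0.4},
    {"rx":0,"ry":0,"rz":0,"dx":0,"dy":0,"dz":0,"gripper":0.4},
  ],
)

```text
clock: 10.12
tcp_pos: [0.4467, 0.0625, 0.0187]
orientation: [-0.058, -3.141, 0.001]
contact_force: [-6.8, 1.3, 4.0]
grip_width: 0.0593
gripper_force: 3.3
```

Call:
step_arm(
  moves=[
    {"rx":0,"ry":0,"rz":0,"dx":-1,"dy":0,"dz":0,"gripper":0.4},
    {"rx":0,"ry":0,"rz":0,"dx":0,"dy":0,"dz":0,"gripper":0.4},
  ],
)

```text
clock: 10.38
tcp_pos: [0.4467, 0.0624, 0.0185]
orientation: [-0.058, -3.139, 0.001]
contact_force: [-8.2, 0.4, 5.7]
grip_width: 0.0598
gripper_force: 4.2
```

Call:
step_arm(
  moves=[
    {"rx":0,"ry":0,"rz":0,"dx":-2,"dy":0,"dz":0,"gripper":0.4},
    {"rx":0,"ry":0,"rz":0,"dx":0,"dy":0,"dz":0,"gripper":0.4},
  ],
)

```text
clock: 10.62
tcp_pos: [0.4469, 0.0622, 0.0182]
orientation: [-0.058, -3.136, 0.001]
contact_force: [-12.5, 1.7, 9.3]
grip_width: 0.0597
gripper_force: 6.1
```

Call:
step_arm(
  moves=[
    {"rx":0,"ry":0,"rz":0,"dx":-0.2,"dy":0,"dz":-4,"gripper":0.4},
    {"rx":0,"ry":0,"rz":0,"dx":-0.2,"dy":0,"dz":-4,"gripper":0.4},
    {"rx":0,"ry":0,"rz":0,"dx":-0.5,"dy":0,"dz":-4,"gripper":0.4},
    {"rx":0,"ry":0,"rz":0,"dx":-0.5,"dy":0,"dz":-4,"gripper":0.4},
    {"rx":0,"ry":0,"rz":0,"dx":0,"dy":0,"dz":0,"gripper":0.4},
  ],
)

```text
clock: 11.25
tcp_pos: [0.4481, 0.0622, 0.0339]
orientation: [-0.058, -3.135, 0.002]
contact_force: [-11.1, 1.8, 0.8]
grip_width: 0.0597
gripper_force: 5.3
```

```bash
python3 -c "
from h import *
st()
crop('scene',200,200,220,180,3,'pics/c4.png')"
```

```text
t 11.25 tcp [0.4481 0.0622 0.0339] tip_board mm [-106.8   30.6   11.9] tilt(tool rotvec from ref deg) [ 0.06  0.32 -0.06] q [-0.472  0.494  0.238  2.238 -0.267  0.44   1.516] F [-11.1   1.8   0.8] w 0.0597
```

View pics/c4.png

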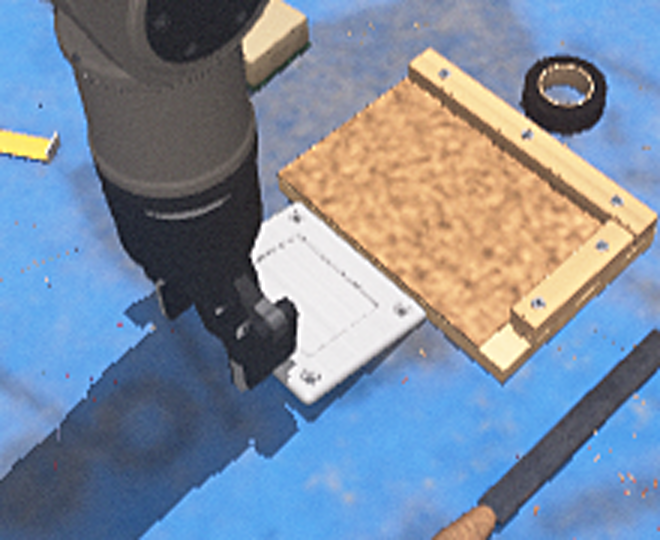

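Call:
step_arm(
  moves=[
    {"rx":0,"ry":0,"rz":0,"dx":-0.9,"dy":0,"dz":-4,"gripper":0.4},
    {"rx":0,"ry":0,"rz":0,"dx":-1,"dy":0,"dz":-4,"gripper":0.4},
    {"rx":0,"ry":0,"rz":0,"dx":-1.2,"dy":0,"dz":-4,"gripper":0.4},
    {"rx":0,"ry":0,"rz":0,"dx":-1.3,"dy":0,"dz":-4,"gripper":0.4},
    {"rx":0,"ry":0,"rz":0,"dx":-1.6,"dy":0,"dz":-4,"gripper":0.4},
    {"rx":0,"ry":0,"rz":0,"dx":0,"dy":0,"dz":0,"gripper":0.4},
  ],
)

```text
clock: 12.05
tcp_pos: [0.4532, 0.062, 0.0538]
orientation: [-0.057, -3.134, 0.002]
contact_force: [-13.5, 1.9, 2.8]
grip_width: 0.0598
gripper_force: 6.7
```

Call:
step_arm(
  moves=[
    {"rx":0,"ry":0,"rz":0,"dx":-1.9,"dy":0,"dz":-4,"gripper":0.4},
    {"rx":0,"ry":0,"rz":0,"dx":-2,"dy":0,"dz":-4,"gripper":0.4},
    {"rx":0,"ry":0,"rz":0,"dx":-2.3,"dy":0,"dz":-4,"gripper":0.4},
    {"rx":0,"ry":0,"rz":0,"dx":0,"dy":0,"dz":0,"gripper":0.4},
  ],
)

```text
clock: 12.55
tcp_pos: [0.4598, 0.0616, 0.066]
orientation: [-0.058, -3.135, 0.002]
contact_force: [-13.3, 1.8, 6.0]
grip_width: 0.0598
gripper_force: 7.1
```

```bash
python3 -c "
from h import *
st()"
```

```text
t 12.55 tcp [0.4598 0.0616 0.066 ] tip_board mm [-95.   30.4  44. ] tilt(tool rotvec from ref deg) [ 0.07  0.37 -0.04] q [-0.495  0.442  0.277  2.203 -0.235  0.529  1.494] F [-13.3   1.8   6. ] w 0.0598
```

```bash
python3 - <<'E'
import numpy as np
p=np.array([-9,14.]) # tool x,z of contact
ax=lambda a:(np.array([-np.cos(a),-np.sin(a)]),np.array([np.sin(a),-np.cos(a)])) # tool x,z in (fwd,up)
def tcp(th,a):
    n=np.array([np.cos(a),-np.sin(a)]);X,Z=ax(a)
    return 90*np.array([-np.cos(th),np.sin(th)])-5*n+4*n-p[0]*X-p[1]*Z
th=np.radians(np.arange(31,92,3.));al=np.radians(np.clip((np.degrees(th)-31)*.8,0,32))
for i in range(len(th)-1):
    d=tcp(th[i+1],al[i+1])-tcp(th[i],al[i]);X,Z=ax(al[i])
    print(np.degrees(th[i+1]).round(),"ry",np.degrees(al[i+1]-al[i]).round(1),"dx",(d@X).round(1),"dz",(d@Z).round(1))
E
```

```text
34.0 ry 2.4 dx -2.0 dz -3.6
37.0 ry 2.4 dx -2.3 dz -3.4
40.0 ry 2.4 dx -2.7 dz -3.1
43.0 ry 2.4 dx -3.0 dz -2.8
46.0 ry 2.4 dx -3.3 dz -2.4
49.0 ry 2.4 dx -3.5 dz -2.0
52.0 ry 2.4 dx -3.7 dz -1.6
55.0 ry 2.4 dx -3.9 dz -1.2
58.0 ry 2.4 dx -4.0 dz -0.8
61.0 ry 2.4 dx -4.1 dz -0.4
64.0 ry 2.4 dx -4.2 dz 0.1
67.0 ry 2.4 dx -4.2 dz 0.5
70.0 ry 2.4 dx -4.1 dz 1.0
73.0 ry 0.8 dx -4.4 dz 1.2
76.0 ry 0.0 dx -4.5 dz 1.3
79.0 ry 0.0 dx -4.4 dz 1.6
82.0 ry 0.0 dx -4.4 dz 1.8
85.0 ry 0.0 dx -4.3 dz 2.0
88.0 ry 0.0 dx -4.1 dz 2.2
91.0 ry 0.0 dx -4.0 dz 2.5
```

Call:
step_arm(
  moves=[
    {"rx":0,"ry":2.4,"rz":0,"dx":-2,"dy":0,"dz":-3.6,"gripper":0.4},
    {"rx":0,"ry":2.4,"rz":0,"dx":-2.3,"dy":0,"dz":-3.4,"gripper":0.4},
    {"rx":0,"ry":2.4,"rz":0,"dx":-2.7,"dy":0,"dz":-3.1,"gripper":0.4},
    {"rx":0,"ry":2.4,"rz":0,"dx":-3,"dy":0,"dz":-2.8,"gripper":0.4},
    {"rx":0,"ry":2.4,"rz":0,"dx":-3.3,"dy":0,"dz":-2.4,"gripper":0.4},
    {"rx":0,"ry":0,"rz":0,"dx":0,"dy":0,"dz":0,"gripper":0.4},
  ],
)

```text
clock: 13.3
tcp_pos: [0.4722, 0.0612, 0.0805]
orientation: [-0.055, -2.919, -0.005]
contact_force: [-19.4, 2.0, 14.4]
grip_width: 0.06
gripper_force: 11.5
```

```bash
python3 -c "
from h import *
st()
crop('scene',200,200,220,180,3,'pics/c5.png')"
```

```text
t 13.3 tcp [0.4722 0.0612 0.0805] tip_board mm [-87.4  30.4  59.1] tilt(tool rotvec from ref deg) [ 0.06 12.74 -0.02] q [-0.438  0.521  0.273  2.025 -0.244  0.847  1.532] F [-19.4   2.   14.4] w 0.06
```

View pics/c5.png

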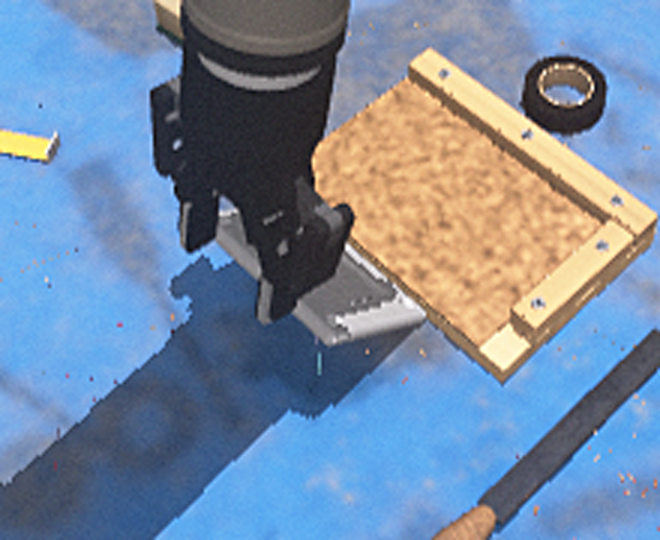

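Call:
step_arm(
  moves=[
    {"rx":0,"ry":2.4,"rz":0,"dx":-2.9,"dy":0,"dz":-3,"gripper":0.4},
    {"rx":0,"ry":2.4,"rz":0,"dx":-3.1,"dy":0,"dz":-2.6,"gripper":0.4},
    {"rx":0,"ry":2.4,"rz":0,"dx":-3.5,"dy":0,"dz":-1.8,"gripper":0.4},
    {"rx":0,"ry":2.4,"rz":0,"dx":-4,"dy":0,"dz":-1,"gripper":0.4},
    {"rx":0,"ry":0,"rz":0,"dx":0,"dy":0,"dz":0,"gripper":0.4},
  ],
)

```text
clock: 13.98
tcp_pos: [0.4808, 0.0609, 0.0867]
orientation: [-0.051, -2.735, -0.009]
contact_force: [-34.0, 1.6, 32.5]
grip_width: 0.0599
gripper_force: 23.7
```

```bash
python3 -c "
from h import *
st()"
```

```text
t 13.97 tcp [0.4808 0.0609 0.0867] tip_board mm [-82.7  30.5  66.5] tilt(tool rotvec from ref deg) [ 0.06 23.29 -0.05] q [-0.396  0.613  0.267  1.882 -0.253  1.084  1.555] F [-34.    1.6  32.5] w 0.0599
```

```bash
python3 -c "
from h import *
o=r.get_obs();print(o['moment'],o['contact_force'])
crop('scene',230,220,120,110,5,'pics/c6.png')"
```

```text
[ 0.15722292  9.0369584  -0.01067461] [-34.02851018   1.62868038  32.47552993]
```

View pics/c6.png

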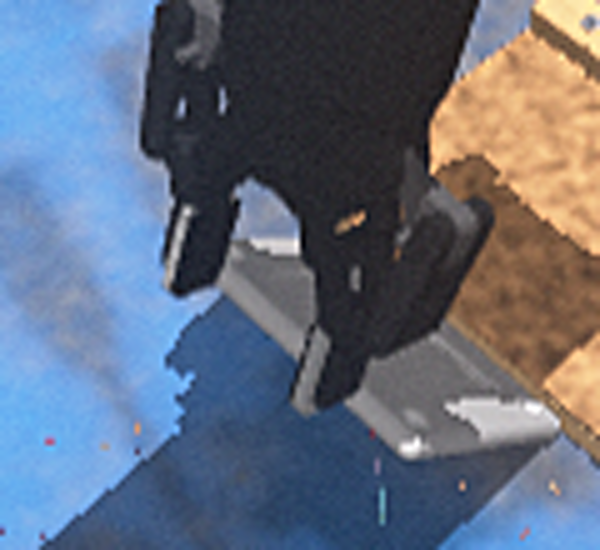

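```bash
python3 - <<'E'
from h import *
for th in range(30,65,5):
    t=np.radians(th)
    P=[[-.005-.09*np.cos(t),y,.005+.09*np.sin(t)] for y in(-.028,)]+[[-.005,-.028,.005]]
    print(th,((proj("scene",BR.apply(P)+BO)-[230,220])*5).round(0).tolist())
E
```

```text
30 [[362.0, 484.0], [525.0, 414.0]]
35 [[370.0, 466.0], [525.0, 414.0]]
40 [[380.0, 448.0], [525.0, 414.0]]
45 [[391.0, 429.0], [525.0, 414.0]]
50 [[403.0, 410.0], [525.0, 414.0]]
55 [[416.0, 391.0], [525.0, 414.0]]
60 [[430.0, 372.0], [525.0, 414.0]]
```

```bash
python3 - <<'E'
from h import *
o=r.get_obs();R=Ro.from_rotvec(o["orientation"])
for p in [(-11,-30,17),(11,-30,17),(-11,-42,17),(11,-42,17),(-11,30,17),(11,30,17),(11,42,17)]:
    print(p,((proj("scene",o["tcp_pos"]+R.apply(np.array(p)/1e3))-[230,220])*5+2).round(0).tolist())
# far corner/near corner full model, plate y centre free
for yc in (.03,.025,.02):
  for th in (40,45,50,55):
    t=np.radians(th);n=np.array([np.sin(t),0,np.cos(t)])*.005
    P=[np.array([-.005-.09*np.cos(t),yc-.055,.005+.09*np.sin(t)]),np.array([-.005,yc-.06,.005])+n]
    print(yc,th,((proj("scene",BR.apply(P)+BO)-[230,220])*5+2).round(0).tolist())
print(((proj("scene",BR.apply([[0,-.1,.018],[0,-.06,.018]])+BO)-[230,220])*5+2).round())
E
```

```text
(-11, -30, 17) [[332.0, 385.0]]
(11, -30, 17) [[285.0, 408.0]]
(-11, -42, 17) [[355.0, 407.0]]
(11, -42, 17) [[309.0, 430.0]]
(-11, 30, 17) [[218.0, 282.0]]
(11, 30, 17) [[171.0, 301.0]]
(11, 42, 17) [[149.0, 281.0]]
0.03 40 [[376.0, 444.0], [537.0, 409.0]]
0.03 45 [[387.0, 425.0], [538.0, 409.0]]
0.03 50 [[399.0, 406.0], [538.0, 409.0]]
0.03 55 [[412.0, 387.0], [539.0, 409.0]]
0.025 40 [[386.0, 453.0], [547.0, 417.0]]
0.025 45 [[397.0, 435.0], [547.0, 417.0]]
0.025 50 [[409.0, 416.0], [548.0, 417.0]]
0.025 55 [[422.0, 397.0], [548.0, 417.0]]
0.02 40 [[396.0, 463.0], [556.0, 426.0]]
0.02 45 [[407.0, 444.0], [557.0, 426.0]]
0.02 50 [[419.0, 425.0], [558.0, 425.0]]
0.02 55 [[433.0, 406.0], [558.0, 426.0]]
[[683. 515.]
 [600. 444.]]
```

Call:
step_arm(
  moves=[
    {"rx":0,"ry":0,"rz":0,"dx":1.9,"dy":0,"dz":-0.8,"gripper":0.4},
    {"rx":0,"ry":0,"rz":0,"dx":0,"dy":0,"dz":0,"gripper":0.4},
  ],
)

```text
clock: 14.28
tcp_pos: [0.4817, 0.0609, 0.0881]
orientation: [-0.051, -2.742, -0.009]
contact_force: [-28.7, 1.0, 26.2]
grip_width: 0.0595
gripper_force: 19.3
```

```bash
cat > arc.py <<'E'
import numpy as np,sys
p=np.array([-9,14.])
ax=lambda a:(np.array([-np.cos(a),np.sin(a)]),np.array([-np.sin(a),-np.cos(a)]))
def tcp(th,a):
    n=np.array([np.cos(a),-np.sin(a)]);X,Z=ax(a)
    return 90*np.array([-np.cos(th),np.sin(th)])-5*n-p[0]*X-p[1]*Z
th=np.radians(np.arange(45.7,94,3.));al=np.radians(np.clip(23.3+(np.degrees(th)-45.7)*.6,0,38))
for i in range(len(th)-1):
    d=tcp(th[i+1],al[i+1])-tcp(th[i],al[i]);X,Z=ax(al[i])
    print(np.degrees(th[i+1]).round(),"ry",np.degrees(al[i+1]-al[i]).round(1),"dx",(d@X).round(1),"dz",(d@Z).round(1))
E
python3 arc.py
```

```text
49.0 ry 1.8 dx -2.4 dz -4.7
52.0 ry 1.8 dx -2.4 dz -4.7
55.0 ry 1.8 dx -2.5 dz -4.7
58.0 ry 1.8 dx -2.6 dz -4.6
61.0 ry 1.8 dx -2.7 dz -4.6
64.0 ry 1.8 dx -2.8 dz -4.5
67.0 ry 1.8 dx -2.9 dz -4.5
70.0 ry 1.8 dx -3.0 dz -4.4
73.0 ry 0.3 dx -2.7 dz -4.0
76.0 ry 0.0 dx -2.8 dz -3.8
79.0 ry 0.0 dx -3.0 dz -3.7
82.0 ry 0.0 dx -3.2 dz -3.5
85.0 ry 0.0 dx -3.3 dz -3.3
88.0 ry 0.0 dx -3.5 dz -3.1
91.0 ry 0.0 dx -3.7 dz -3.0
94.0 ry 0.0 dx -3.8 dz -2.8
```

Call:
step_arm(
  moves=[
    {"rx":0,"ry":1.8,"rz":0,"dx":-1.2,"dy":0,"dz":-5,"gripper":0.4},
    {"rx":0,"ry":1.8,"rz":0,"dx":-1.3,"dy":0,"dz":-5,"gripper":0.4},
    {"rx":0,"ry":1.8,"rz":0,"dx":-1.7,"dy":0,"dz":-5,"gripper":0.4},
    {"rx":0,"ry":0,"rz":0,"dx":0,"dy":0,"dz":0,"gripper":0.4},
  ],
)

```text
clock: 14.78
tcp_pos: [0.498, 0.0602, 0.1011]
orientation: [-0.05, -2.66, -0.012]
contact_force: [-16.7, 0.2, 21.2]
grip_width: 0.0598
gripper_force: 13.3
```

```bash
python3 -c "
from h import *
st()"
```

```text
t 14.78 tcp [0.498  0.0602 0.1011] tip_board mm [-66.9  30.5  81.6] tilt(tool rotvec from ref deg) [ 2.000e-02  2.754e+01 -2.000e-02] q [-0.377  0.653  0.269  1.787 -0.251  1.215  1.559] F [-16.7   0.2  21.2] w 0.0598
```

Call:
step_arm(
  moves=[
    {"rx":0,"ry":1.8,"rz":0,"dx":-2,"dy":0,"dz":-5,"gripper":0.4},
    {"rx":0,"ry":1.8,"rz":0,"dx":-2,"dy":0,"dz":-5,"gripper":0.4},
    {"rx":0,"ry":1.8,"rz":0,"dx":-2.3,"dy":0,"dz":-4.8,"gripper":0.4},
    {"rx":0,"ry":1.8,"rz":0,"dx":-2.9,"dy":0,"dz":-4.5,"gripper":0.4},
    {"rx":0,"ry":0,"rz":0,"dx":0,"dy":0,"dz":0,"gripper":0.4},
  ],
)

```text
clock: 15.4
tcp_pos: [0.5203, 0.0594, 0.1122]
orientation: [-0.048, -2.546, -0.014]
contact_force: [-2.1, -0.8, 8.1]
grip_width: 0.0598
gripper_force: 4.2
```

```bash
python3 -c "
from h import *
st()"
```

```text
t 15.4 tcp [0.5203 0.0594 0.1122] tip_board mm [-46.7  30.5  94. ] tilt(tool rotvec from ref deg) [ 4.000e-02  3.408e+01 -2.000e-02] q [-0.348  0.73   0.268  1.652 -0.254  1.388  1.566] F [-2.1 -0.8  8.1] w 0.0598
```

Call:
step_arm(
  moves=[
    {"rx":0,"ry":0,"rz":0,"dx":-3.6,"dy":0,"dz":-3.1,"gripper":0.4},
    {"rx":0,"ry":0,"rz":0,"dx":-3.6,"dy":0,"dz":-3.1,"gripper":0.4},
    {"rx":0,"ry":0,"rz":0,"dx":-3.5,"dy":0,"dz":-3.1,"gripper":0.4},
    {"rx":0,"ry":0,"rz":0,"dx":0,"dy":0,"dz":0,"gripper":0.4},
  ],
)

```text
clock: 15.9
tcp_pos: [0.5342, 0.0589, 0.1157]
orientation: [-0.048, -2.547, -0.015]
contact_force: [-4.2, -1.3, 17.0]
grip_width: 0.06
gripper_force: 9.0
```

```bash
python3 -c "
from h import *
st()
crop('scene',200,180,220,180,3,'pics/c7.png')"
```

```text
t 15.9 tcp [0.5342 0.0589 0.1157] tip_board mm [-32.8  30.5  97.5] tilt(tool rotvec from ref deg) [ 1.000e-02  3.407e+01 -2.000e-02] q [-0.342  0.744  0.271  1.614 -0.254  1.413  1.567] F [-4.2 -1.3 17. ] w 0.06
```

View pics/c7.png

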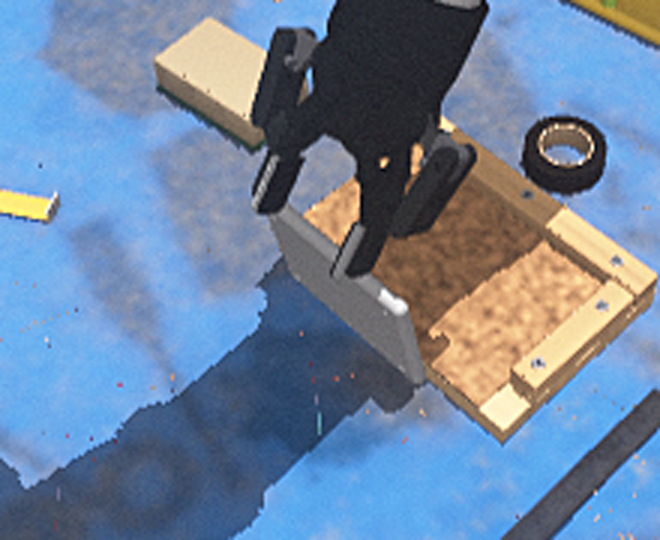

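Call:
step_arm(
  moves=[
    {"rx":0,"ry":0,"rz":0,"dx":-3.8,"dy":0,"dz":-3.2,"gripper":0.4},
    {"rx":0,"ry":0,"rz":0,"dx":-4,"dy":0,"dz":-3,"gripper":0.4},
    {"rx":0,"ry":0,"rz":0,"dx":-4.1,"dy":0,"dz":-2.8,"gripper":0.4},
    {"rx":0,"ry":0,"rz":0,"dx":-4.1,"dy":0,"dz":-2.8,"gripper":0.4},
    {"rx":0,"ry":0,"rz":0,"dx":-4.1,"dy":0,"dz":-2.8,"gripper":0.4},
    {"rx":0,"ry":0,"rz":0,"dx":0,"dy":0,"dz":0,"gripper":0.4},
  ],
)

```text
clock: 16.7
tcp_pos: [0.561, 0.0579, 0.1169]
orientation: [-0.048, -2.552, -0.015]
contact_force: [1.0, 0.2, 17.2]
grip_width: 0.0597
gripper_force: 8.4
```

```bash
python3 -c "
from h import *
st()
im=r.grab_frame('scene');cv2.imwrite('pics/s8.png',im)
"
```

```text
t 16.7 tcp [0.561  0.0579 0.1169] tip_board mm [-5.9 30.5 98.7] tilt(tool rotvec from ref deg) [ 0.000e+00  3.378e+01 -2.000e-02] q [-0.331  0.777  0.274  1.542 -0.255  1.448  1.568] F [ 1.   0.2 17.2] w 0.0597
```

Call:
step_arm(
  moves=[
    {"rx":0,"ry":0,"rz":0,"dx":-3.3,"dy":0,"dz":-4.2,"gripper":0.4},
    {"rx":0,"ry":0,"rz":0,"dx":-4.4,"dy":0,"dz":-4,"gripper":0.4},
    {"rx":0,"ry":0,"rz":0,"dx":-4.4,"dy":0,"dz":-4,"gripper":0.4},
    {"rx":0,"ry":0,"rz":0,"dx":-4.4,"dy":0,"dz":-4,"gripper":0.4},
    {"rx":0,"ry":0,"rz":0,"dx":0,"dy":0,"dz":0,"gripper":0.4},
  ],
)

```text
clock: 17.38
tcp_pos: [0.5826, 0.0575, 0.1182]
orientation: [-0.048, -2.55, -0.014]
contact_force: [-0.1, 0.7, 0.6]
grip_width: 0.0595
gripper_force: 0.0
```

```bash
python3 -c "
from h import *
st()
im=r.grab_frame('scene');cv2.imwrite('pics/s9.png',im)
"
```

```text
t 17.38 tcp [0.5826 0.0575 0.1182] tip_board mm [15.7 30.9 99.9] tilt(tool rotvec from ref deg) [ 2.000e-02  3.389e+01 -3.000e-02] q [-0.321  0.807  0.275  1.477 -0.257  1.484  1.568] F [-0.1  0.7  0.6] w 0.0595
```

Call:
step_arm(
  moves=[
    {"rx":0,"ry":0,"rz":0,"dx":17,"dy":0,"dz":-25,"gripper":0.4},
    {"rx":0,"ry":0,"rz":0,"dx":17,"dy":0,"dz":-25,"gripper":0.4},
    {"rx":0,"ry":-8.5,"rz":0,"dx":0,"dy":50,"dz":0,"gripper":-0.2},
    {"rx":0,"ry":-8.5,"rz":0,"dx":0,"dy":50,"dz":0,"gripper":-1},
    {"rx":0,"ry":-8.5,"rz":0,"dx":20,"dy":50,"dz":0,"gripper":-1},
    {"rx":0,"ry":-8.4,"rz":0,"dx":30,"dy":50,"dz":0,"gripper":-1},
    {"rx":0,"ry":0,"rz":0,"dx":0,"dy":0,"dz":0,"gripper":-1},
  ],
)

```text
clock: 18.3
tcp_pos: [0.5343, 0.2672, 0.1894]
orientation: [-0.037, -3.139, -0.006]
contact_force: [1.0, -0.7, 0.6]
grip_width: -0.0
gripper_force: 0.0
```

```bash
python3 -c "
from h import *
st()
a=r.grab_frame('top')[170:390,260:440];b=r.grab_frame('scene')[200:350,230:430]
a=cv2.resize(a,None,fx=2.7,fy=2.7,interpolation=2)[:590]
b=cv2.resize(b,(300,225))
c=np.zeros((590,800,3),np.uint8);c[:a.shape[0],:a.shape[1]]=a;c[:225,490:790]=b
cv2.imwrite('pics/c8.png',c)"
```

```text
t 18.3 tcp [0.5343 0.2672 0.1894] tip_board mm [-28.3 238.8 167.4] tilt(tool rotvec from ref deg) [-0.21  0.13 -0.84] q [-0.79   0.427  0.292  1.825 -0.157  0.912  1.121] F [ 1.  -0.7  0.6] w -0.0
```

View pics/c8.png

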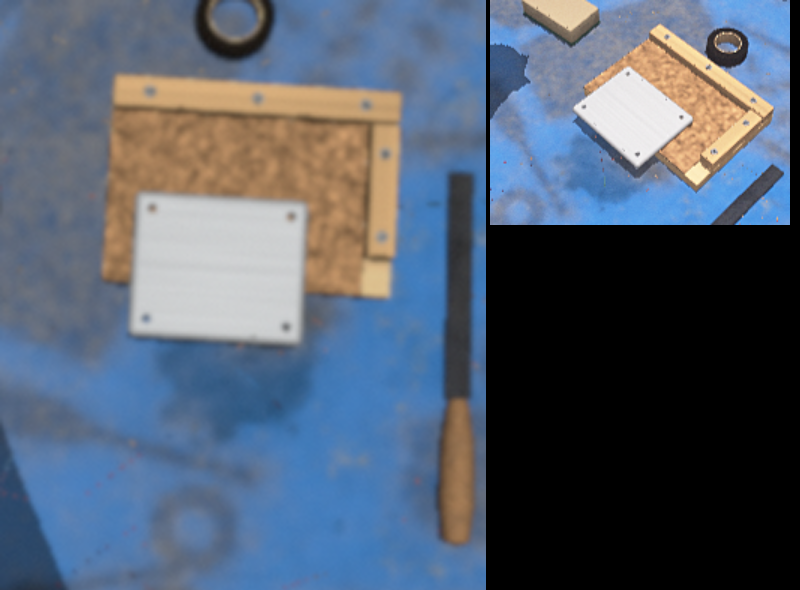

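```bash
cat >> h.py <<'E'
def plate(z=.026):
    im=r.grab_frame("top")[190:350,285:425];hsv=cv2.cvtColor(im,cv2.COLOR_BGR2HSV)
    m=((hsv[...,1]<45)&(hsv[...,2]>150)).astype(np.uint8)
    n,l,s,_=cv2.connectedComponentsWithStats(m);k=1+np.argmax(s[1:,4])
    c=max(cv2.findContours((l==k).astype(np.uint8),cv2.RETR_EXTERNAL,cv2.CHAIN_APPROX_NONE)[0],key=cv2.contourArea)
    box=cv2.boxPoints(cv2.minAreaRect(c))+[285,190]
    W=np.array([BR.inv().apply(ray("top",q,z)-BO) for q in box])*1e3
    W=W[np.argsort(np.arctan2(*(W-W.mean(0))[:,:2].T))]
    e=[np.degrees(np.arctan2(*(W[(i+1)%4]-W[i])[:2][::-1])) for i in range(4)]
    print("area",s[k,4],"centre_b",W.mean(0)[:2].round(1),"corners",W[:,:2].round(1).tolist(),"edge angs",np.round(e,1))
E
python3 -c "
from h import *
plate()"
```

```text
area 3323 centre_b [14.2 21.4] corners [[-34.7, -37.1], [-34.3, 81.0], [63.1, 80.4], [62.9, -38.7]] edge angs [ 89.8  -0.3 -90.1 179.1]
```

Call:
step_arm(
  moves=[
    {"rx":0,"ry":0,"rz":0.8,"dx":10,"dy":-40,"dz":0,"gripper":-1},
    {"rx":0,"ry":0,"rz":0,"dx":10,"dy":-50,"dz":0,"gripper":-1},
    {"rx":0,"ry":0,"rz":0,"dx":10,"dy":-50,"dz":0,"gripper":-1},
    {"rx":0,"ry":0,"rz":0,"dx":10,"dy":-50,"dz":10,"gripper":-1},
    {"rx":0,"ry":0,"rz":0,"dx":2,"dy":-28,"dz":40,"gripper":-1},
    {"rx":0,"ry":0,"rz":0,"dx":0,"dy":0,"dz":40,"gripper":-1},
    {"rx":0,"ry":0,"rz":0,"dx":0,"dy":0,"dz":40,"gripper":-1},
    {"rx":0,"ry":0,"rz":0,"dx":0,"dy":0,"dz":0,"gripper":-1},
  ],
)

```text
clock: 19.45
tcp_pos: [0.4865, 0.0406, 0.0569]
orientation: [-0.087, -3.135, 0.004]
contact_force: [-0.8, 0.1, 1.2]
grip_width: 0.0001
gripper_force: 0.0
```

```bash
python3 -c "
from h import *
st()"
```

```text
t 19.45 tcp [0.4865 0.0406 0.0569] tip_board mm [-67.5  10.4  34.9] tilt(tool rotvec from ref deg) [0.15 0.33 1.02] q [-0.444  0.49   0.286  2.153 -0.26   0.537  1.551] F [-0.8  0.1  1.2] w 0.0001
```

Call:
step_arm(
  moves=[
    {"rx":0,"ry":0,"rz":-1,"dx":0,"dy":10.6,"dz":7,"gripper":-1},
    {"rx":0,"ry":-0.3,"rz":0,"dx":0,"dy":0,"dz":7,"gripper":-1},
    {"rx":0,"ry":0,"rz":0,"dx":-7,"dy":0,"dz":0,"gripper":-1},
    {"rx":0,"ry":0,"rz":0,"dx":-7,"dy":0,"dz":0,"gripper":-1},
    {"rx":0,"ry":0,"rz":0,"dx":-5,"dy":0,"dz":0,"gripper":-1},
    {"rx":0,"ry":0,"rz":0,"dx":-5,"dy":0,"dz":0,"gripper":-1},
    {"rx":0,"ry":0,"rz":0,"dx":-5,"dy":0,"dz":0,"gripper":-1},
    {"rx":0,"ry":0,"rz":0,"dx":0,"dy":0,"dz":0,"gripper":-1},
  ],
)

```text
clock: 20.45
tcp_pos: [0.518, 0.053, 0.0453]
orientation: [0.053, 3.135, -0.0]
contact_force: [-0.7, -0.6, 2.1]
grip_width: -0.0002
gripper_force: 0.8
```

```bash
python3 -c "
from h import *
st()"
```

```text
t 20.45 tcp [0.518  0.053  0.0453] tip_board mm [-36.3  24.1  23.3] tilt(tool rotvec from ref deg) [-0.   -0.33 -0.22] q [-0.436  0.543  0.269  2.089 -0.27   0.536  1.564] F [-0.7 -0.6  2.1] w -0.0002
```

Call:
step_arm(
  moves=[
    {"rx":0,"ry":0,"rz":0,"dx":3,"dy":-2,"dz":0,"gripper":-1},
    {"rx":0,"ry":0,"rz":0,"dx":0,"dy":0,"dz":2.5,"gripper":-1},
    {"rx":0,"ry":0,"rz":0,"dx":-6,"dy":0,"dz":0,"gripper":-1},
    {"rx":0,"ry":0,"rz":0,"dx":-6,"dy":0,"dz":0,"gripper":-1},
    {"rx":0,"ry":0,"rz":0,"dx":-6,"dy":0,"dz":0,"gripper":-1},
    {"rx":0,"ry":0,"rz":0,"dx":-6,"dy":0,"dz":0,"gripper":-1},
    {"rx":0,"ry":0,"rz":0,"dx":-6,"dy":0,"dz":0,"gripper":-1},
    {"rx":0,"ry":0,"rz":0,"dx":0,"dy":0,"dz":0,"gripper":-1},
  ],
)

```text
clock: 21.45
tcp_pos: [0.5454, 0.0502, 0.043]
orientation: [0.053, 3.135, -0.0]
contact_force: [-0.4, 0.3, -0.6]
grip_width: 0.0003
gripper_force: 0.0
```

```bash
python3 -c "
from h import *
st();plate()"
```

```text
t 21.45 tcp [0.5454 0.0502 0.043 ] tip_board mm [-8.8 22.2 21. ] tilt(tool rotvec from ref deg) [-0.   -0.37 -0.22] q [-0.416  0.577  0.268  2.028 -0.271  0.564  1.577] F [-0.4  0.3 -0.6] w 0.0003
area 1510 centre_b [53.2 21.4] corners [[5.6, -36.8], [6.7, 81.1], [100.7, 80.0], [99.8, -38.9]] edge angs [ 89.5  -0.7 -90.5 178.7]
```

Call:
step_arm(
  moves=[
    {"rx":0,"ry":0,"rz":0,"dx":-5,"dy":0,"dz":0,"gripper":-1},
    {"rx":0,"ry":0,"rz":0,"dx":-5,"dy":0,"dz":0,"gripper":-1},
    {"rx":0,"ry":0,"rz":0,"dx":-3,"dy":0,"dz":0,"gripper":-1},
    {"rx":0,"ry":0,"rz":0,"dx":0,"dy":0,"dz":0,"gripper":-1},
  ],
)

```text
clock: 22.0
tcp_pos: [0.558, 0.0497, 0.043]
orientation: [0.053, 3.135, -0.0]
contact_force: [1.0, 0.3, 0.7]
grip_width: 0.0001
gripper_force: 0.0
```

Call:
step_arm(
  moves=[
    {"rx":0,"ry":0,"rz":0,"dx":-3,"dy":0,"dz":0,"gripper":-1},
    {"rx":0,"ry":0,"rz":0,"dx":0,"dy":0,"dz":0,"gripper":-1},
  ],
)

```text
clock: 22.25
tcp_pos: [0.5607, 0.0496, 0.043]
orientation: [0.053, 3.136, -0.0]
contact_force: [0.0, 0.2, -0.1]
grip_width: 0.0
gripper_force: 0.2
```

Call:
step_arm(
  moves=[
    {"rx":0,"ry":0,"rz":0,"dx":-2,"dy":0,"dz":0,"gripper":-1},
    {"rx":0,"ry":0,"rz":0,"dx":0,"dy":0,"dz":0,"gripper":-1},
  ],
)

```text
clock: 22.5
tcp_pos: [0.5626, 0.0496, 0.043]
orientation: [0.053, 3.136, -0.0]
contact_force: [-0.7, 0.1, 0.0]
grip_width: -0.0002
gripper_force: 0.4
```

```bash
python3 -c "
from h import *
st();plate()"
```

```text
t 22.5 tcp [0.5626 0.0496 0.043 ] tip_board mm [ 8.4 22.3 21. ] tilt(tool rotvec from ref deg) [-0.   -0.31 -0.23] q [-0.406  0.597  0.269  1.986 -0.271  0.587  1.582] F [-0.7  0.1  0. ] w -0.0002
area 1273 centre_b [70.7 21.8] corners [[23.9, -35.9], [25.3, 81.4], [117.5, 80.0], [116.2, -38.2]] edge angs [ 89.3  -0.8 -90.6 178.5]
```

Call:
step_arm(
  moves=[
    {"rx":0,"ry":0,"rz":0,"dx":-2,"dy":0,"dz":0,"gripper":-1},
    {"rx":0,"ry":0,"rz":0,"dx":0,"dy":0,"dz":0,"gripper":-1},
  ],
)

```text
clock: 22.8
tcp_pos: [0.5647, 0.0495, 0.043]
orientation: [0.053, 3.136, -0.0]
contact_force: [-1.3, -0.8, -0.9]
grip_width: -0.0001
gripper_force: 0.3
```

Call:
step_arm(
  moves=[
    {"rx":0,"ry":0,"rz":0,"dx":-2,"dy":0,"dz":0,"gripper":-1},
    {"rx":0,"ry":0,"rz":0,"dx":0,"dy":0,"dz":0,"gripper":-1},
  ],
)

```text
clock: 23.05
tcp_pos: [0.566, 0.0494, 0.0429]
orientation: [0.053, 3.137, -0.0]
contact_force: [-4.0, 0.4, 1.9]
grip_width: 0.0001
gripper_force: 1.8
```

Call:
step_arm(
  moves=[
    {"rx":0,"ry":0,"rz":0,"dx":-1.5,"dy":0,"dz":0,"gripper":-1},
    {"rx":0,"ry":0,"rz":0,"dx":0,"dy":0,"dz":0,"gripper":-1},
    {"rx":0,"ry":0,"rz":0,"dx":12,"dy":0,"dz":0,"gripper":-1},
    {"rx":0,"ry":0,"rz":0,"dx":0,"dy":0,"dz":-30,"gripper":-1},
    {"rx":0,"ry":0,"rz":0,"dx":0,"dy":10,"dz":-30,"gripper":-1},
    {"rx":0,"ry":0,"rz":0,"dx":-36,"dy":42,"dz":0,"gripper":-1},
    {"rx":0,"ry":0,"rz":0,"dx":-36,"dy":40,"dz":0,"gripper":-1},
    {"rx":0,"ry":0,"rz":0,"dx":0,"dy":0,"dz":20,"gripper":-1},
    {"rx":0,"ry":0,"rz":0,"dx":0,"dy":0,"dz":0,"gripper":-1},
  ],
)

```text
clock: 24.18
tcp_pos: [0.6291, 0.1386, 0.0814]
orientation: [0.053, 3.139, -0.003]
contact_force: [-0.4, 0.6, -0.1]
grip_width: -0.0001
gripper_force: 0.0
```

```bash
python3 -c "
from h import *
st();plate()"
```

```text
t 24.18 tcp [0.6291 0.1386 0.0814] tip_board mm [ 71.4 113.8  59.4] tilt(tool rotvec from ref deg) [ 0.09 -0.12 -0.24] q [-0.53   0.639  0.3    1.776 -0.255  0.763  1.436] F [-0.4  0.6 -0.1] w -0.0001
area 2003 centre_b [70.4  1.1] corners [[21.3, -37.7], [20.9, 40.4], [119.5, 40.3], [120.0, -38.6]] edge angs [ 9.030e+01 -1.000e-01 -8.960e+01  1.795e+02]
```

Call:
step_arm(
  moves=[
    {"rx":0,"ry":0,"rz":0,"dx":0,"dy":0,"dz":19,"gripper":-1},
    {"rx":0,"ry":0,"rz":0,"dx":0,"dy":0,"dz":19.5,"gripper":-1},
    {"rx":0,"ry":0,"rz":0,"dx":0,"dy":-6,"dz":0,"gripper":-1},
    {"rx":0,"ry":0,"rz":0,"dx":0,"dy":-6,"dz":0,"gripper":-1},
    {"rx":0,"ry":0,"rz":0,"dx":0,"dy":-5,"dz":0,"gripper":-1},
    {"rx":0,"ry":0,"rz":0,"dx":0,"dy":-5,"dz":0,"gripper":-1},
    {"rx":0,"ry":0,"rz":0,"dx":0,"dy":0,"dz":0,"gripper":-1},
  ],
)

```text
clock: 25.1
tcp_pos: [0.6305, 0.1166, 0.0452]
orientation: [0.055, 3.135, -0.0]
contact_force: [0.5, -0.0, 0.6]
grip_width: 0.0001
gripper_force: 0.0
```

```bash
python3 -c "
from h import *
st();plate()"
```

```text
t 25.1 tcp [0.6305 0.1166 0.0452] tip_board mm [73.7 91.9 23.2] tilt(tool rotvec from ref deg) [ 0.   -0.33 -0.18] q [-0.481  0.684  0.278  1.798 -0.272  0.692  1.484] F [ 0.5 -0.   0.6] w 0.0001
area 1301 centre_b [70.3 -7.4] corners [[21.2, -37.6], [21.1, 23.7], [119.3, 23.1], [119.5, -38.8]] edge angs [ 90.1  -0.3 -89.8 179.3]
```

Height is 2 mm high; lower and push on.

Call:
step_arm(
  moves=[
    {"rx":0,"ry":0,"rz":0,"dx":0,"dy":0,"dz":2,"gripper":-1},
    {"rx":0,"ry":0,"rz":0,"dx":0,"dy":-5,"dz":0,"gripper":-1},
    {"rx":0,"ry":0,"rz":0,"dx":0,"dy":-5,"dz":0,"gripper":-1},
    {"rx":0,"ry":0,"rz":0,"dx":0,"dy":-5,"dz":0,"gripper":-1},
    {"rx":0,"ry":0,"rz":0,"dx":0,"dy":-5,"dz":0,"gripper":-1},
    {"rx":0,"ry":0,"rz":0,"dx":0,"dy":0,"dz":0,"gripper":-1},
  ],
)

```text
clock: 25.9
tcp_pos: [0.6296, 0.0964, 0.0429]
orientation: [0.055, 3.136, -0.001]
contact_force: [0.5, 1.0, 1.6]
grip_width: -0.0002
gripper_force: 0.6
```

```bash
python3 -c "
from h import *
st();plate()"
```

```text
t 25.9 tcp [0.6296 0.0964 0.0429] tip_board mm [73.5 71.6 20.9] tilt(tool rotvec from ref deg) [ 0.03 -0.3  -0.17] q [-0.449  0.682  0.275  1.809 -0.272  0.683  1.514] F [0.5 1.  1.6] w -0.0002
area 985 centre_b [ 70.6 -32.1] corners [[23.1, -57.5], [20.5, -11.0], [117.9, -6.5], [120.7, -53.4]] edge angs [  93.3    2.7  -86.6 -177.6]
```

Call:
step_arm(
  moves=[
    {"rx":0,"ry":0,"rz":0,"dx":0,"dy":4,"dz":0,"gripper":-1},
    {"rx":0,"ry":0,"rz":0,"dx":-14,"dy":0,"dz":0,"gripper":-1},
    {"rx":0,"ry":0,"rz":0,"dx":0,"dy":-5,"dz":0,"gripper":-1},
    {"rx":0,"ry":0,"rz":0,"dx":0,"dy":-5,"dz":0,"gripper":-1},
    {"rx":0,"ry":0,"rz":0,"dx":0,"dy":-5,"dz":0,"gripper":-1},
    {"rx":0,"ry":0,"rz":0,"dx":0,"dy":-4,"dz":0,"gripper":-1},
    {"rx":0,"ry":0,"rz":0,"dx":0,"dy":0,"dz":0,"gripper":-1},
  ],
)

```text
clock: 26.82
tcp_pos: [0.643, 0.081, 0.043]
orientation: [0.054, 3.136, -0.001]
contact_force: [0.1, -0.2, 0.7]
grip_width: -0.0
gripper_force: 0.5
```

```bash
python3 -c "
from h import *
st();plate()"
```

```text
t 26.82 tcp [0.643 0.081 0.043] tip_board mm [87.5 56.7 21. ] tilt(tool rotvec from ref deg) [ 0.02 -0.29 -0.18] q [-0.418  0.696  0.274  1.78  -0.271  0.698  1.54 ] F [ 0.1 -0.2  0.7] w -0.0
area 673 centre_b [ 66.3 -55.7] corners [[18.4, -72.6], [16.7, -42.8], [114.1, -38.6], [115.9, -68.7]] edge angs [  93.3    2.5  -86.6 -177.7]
```

Call:
step_arm(
  moves=[
    {"rx":0,"ry":0,"rz":0,"dx":0,"dy":-4,"dz":0,"gripper":-1},
    {"rx":0,"ry":0,"rz":0,"dx":0,"dy":-3,"dz":0,"gripper":-1},
    {"rx":0,"ry":0,"rz":0,"dx":0,"dy":0,"dz":0,"gripper":-1},
  ],
)

```text
clock: 27.25
tcp_pos: [0.6428, 0.0744, 0.0429]
orientation: [0.054, 3.136, -0.001]
contact_force: [1.1, 0.8, 1.7]
grip_width: -0.0001
gripper_force: 0.6
```

Call:
step_arm(
  moves=[
    {"rx":0,"ry":0,"rz":0,"dx":0,"dy":-2,"dz":0,"gripper":-1},
    {"rx":0,"ry":0,"rz":0,"dx":0,"dy":0,"dz":0,"gripper":-1},
  ],
)

```text
clock: 27.5
tcp_pos: [0.6428, 0.0731, 0.043]
orientation: [0.053, 3.136, 0.0]
contact_force: [0.3, 2.0, 1.7]
grip_width: 0.0001
gripper_force: 1.1
```

Call:
step_arm(
  moves=[
    {"rx":0,"ry":0,"rz":0,"dx":0,"dy":-2,"dz":0,"gripper":-1},
    {"rx":0,"ry":0,"rz":0,"dx":0,"dy":0,"dz":0,"gripper":-1},
  ],
)

```text
clock: 27.75
tcp_pos: [0.643, 0.0717, 0.0433]
orientation: [0.052, 3.135, 0.001]
contact_force: [0.1, 4.9, 4.5]
grip_width: 0.0001
gripper_force: 2.6
```

```bash
python3 -c "
from h import *
st();plate()"
```

```text
t 27.75 tcp [0.643  0.0717 0.0433] tip_board mm [87.9 47.5 21.3] tilt(tool rotvec from ref deg) [-0.06 -0.33 -0.26] q [-0.402  0.693  0.272  1.783 -0.271  0.696  1.556] F [0.1 4.9 4.5] w 0.0001
area 464 centre_b [ 65.1 -67. ] corners [[17.0, -80.2], [15.7, -57.8], [113.1, -53.7], [114.5, -76.3]] edge angs [  93.3    2.4  -86.6 -177.7]
```

Call:
step_arm(
  moves=[
    {"rx":0,"ry":0,"rz":0,"dx":0,"dy":-2,"dz":0,"gripper":-1},
    {"rx":0,"ry":0,"rz":0,"dx":0,"dy":0,"dz":0,"gripper":-1},
  ],
)

```text
clock: 28.05
tcp_pos: [0.6431, 0.071, 0.0434]
orientation: [0.051, 3.135, 0.004]
contact_force: [-0.5, 6.9, 5.5]
grip_width: -0.0002
gripper_force: 4.9
```

Call:
step_arm(
  moves=[
    {"rx":0,"ry":0,"rz":0,"dx":0,"dy":-2,"dz":0,"gripper":-1},
    {"rx":0,"ry":0,"rz":0,"dx":0,"dy":0,"dz":0,"gripper":-1},
  ],
)

```text
clock: 28.3
tcp_pos: [0.643, 0.0706, 0.0434]
orientation: [0.049, 3.135, 0.006]
contact_force: [-0.8, 9.6, 4.6]
grip_width: 0.0001
gripper_force: 7.1
```

```bash
python3 -c "
from h import *
st();plate()"
```

```text
t 28.3 tcp [0.643  0.0706 0.0434] tip_board mm [87.9 46.5 21.4] tilt(tool rotvec from ref deg) [-0.24 -0.34 -0.36] q [-0.397  0.692  0.269  1.784 -0.273  0.695  1.562] F [-0.8  9.6  4.6] w 0.0001
area 376 centre_b [ 68.  -66.6] corners [[22.2, -75.5], [22.6, -54.5], [113.8, -57.6], [113.4, -78.8]] edge angs [ 88.9  -2.  -91.  177.9]
```

Call:
step_arm(
  moves=[
    {"rx":0,"ry":0,"rz":0,"dx":0,"dy":12,"dz":0,"gripper":-1},
    {"rx":0,"ry":0,"rz":0,"dx":0,"dy":0,"dz":-40,"gripper":-1},
    {"rx":0,"ry":0,"rz":0,"dx":40,"dy":40,"dz":-40,"gripper":-1},
    {"rx":0,"ry":0,"rz":0,"dx":40,"dy":40,"dz":0,"gripper":-1},
    {"rx":0,"ry":0,"rz":0,"dx":40,"dy":50,"dz":0,"gripper":-1},
    {"rx":0,"ry":0,"rz":0,"dx":20,"dy":50,"dz":0,"gripper":-1},
    {"rx":0,"ry":0,"rz":0,"dx":0,"dy":0,"dz":0,"gripper":-1},
  ],
)

```text
clock: 29.22
tcp_pos: [0.5108, 0.2627, 0.1176]
orientation: [0.041, 3.138, 0.001]
contact_force: [0.0, -0.5, -0.7]
grip_width: -0.0002
gripper_force: 0.0
```

```bash
python3 -c "
from h import *
st();plate()"
```

```text
t 29.23 tcp [0.5108 0.2627 0.1176] tip_board mm [-51.5 233.3  95.6] tilt(tool rotvec from ref deg) [-0.03 -0.2  -0.68] q [-0.822  0.492  0.308  1.933 -0.211  0.744  1.152] F [ 0.  -0.5 -0.7] w -0.0002
area 3252 centre_b [ 67.  -17.5] corners [[15.1, -73.9], [20.5, 44.5], [118.9, 39.4], [113.5, -80.1]] edge angs [ 87.4  -3.  -92.6 176.4]
```

Call:
step_arm(
  moves=[
    {"rx":0,"ry":0,"rz":0.7,"dx":-10,"dy":-45,"dz":0,"gripper":-1},
    {"rx":0,"ry":0,"rz":0,"dx":-10,"dy":-50,"dz":0,"gripper":-1},
    {"rx":0,"ry":0,"rz":0,"dx":0,"dy":-50,"dz":0,"gripper":-1},
    {"rx":0,"ry":0,"rz":0,"dx":0,"dy":-50,"dz":0,"gripper":-1},
    {"rx":0,"ry":0,"rz":0,"dx":0,"dy":-50,"dz":0,"gripper":-1},
    {"rx":0,"ry":0,"rz":0,"dx":0,"dy":-28,"dz":30,"gripper":-1},
    {"rx":0,"ry":0,"rz":0,"dx":0,"dy":0,"dz":30,"gripper":-1},
    {"rx":0,"ry":0,"rz":0,"dx":0,"dy":0,"dz":0,"gripper":-1},
  ],
)

```text
clock: 30.28
tcp_pos: [0.5196, -0.0181, 0.0566]
orientation: [0.078, 3.14, -0.003]
contact_force: [0.6, 0.5, -0.4]
grip_width: -0.0001
gripper_force: 0.0
```

```bash
python3 -c "
from h import *
st()"
```

```text
t 30.27 tcp [ 0.5196 -0.0181  0.0566] tip_board mm [-32.2 -47.   34.6] tilt(tool rotvec from ref deg) [ 0.12 -0.01  0.69] q [-0.322  0.526  0.296  2.086 -0.272  0.566  1.688] F [ 0.6  0.5 -0.4] w -0.0001
```

Call:
step_arm(
  moves=[
    {"rx":0,"ry":0,"rz":-0.7,"dx":0,"dy":6,"dz":7,"gripper":-1},
    {"rx":0,"ry":0,"rz":0,"dx":0,"dy":0,"dz":7,"gripper":-1},
    {"rx":0,"ry":0,"rz":0,"dx":-8,"dy":0,"dz":0,"gripper":-1},
    {"rx":0,"ry":0,"rz":0,"dx":0,"dy":0,"dz":0,"gripper":-1},
  ],
)

```text
clock: 30.78
tcp_pos: [0.5314, -0.0094, 0.0449]
orientation: [0.053, 3.134, -0.0]
contact_force: [0.5, -0.5, 0.3]
grip_width: -0.0003
gripper_force: 0.0
```

```bash
python3 -c "
from h import *
st()"
```

```text
t 30.77 tcp [ 0.5314 -0.0094  0.0449] tip_board mm [-20.5 -37.8  22.9] tilt(tool rotvec from ref deg) [-0.   -0.4  -0.25] q [-0.32   0.557  0.279  2.066 -0.282  0.547  1.697] F [ 0.5 -0.5  0.3] w -0.0003
```

Call:
step_arm(
  moves=[
    {"rx":0,"ry":0,"rz":0,"dx":-6,"dy":0,"dz":2,"gripper":-1},
    {"rx":0,"ry":0,"rz":0,"dx":-6,"dy":0,"dz":0,"gripper":-1},
    {"rx":0,"ry":0,"rz":0,"dx":-6,"dy":0,"dz":0,"gripper":-1},
    {"rx":0,"ry":0,"rz":0,"dx":-6,"dy":0,"dz":0,"gripper":-1},
    {"rx":0,"ry":0,"rz":0,"dx":-4,"dy":0,"dz":0,"gripper":-1},
    {"rx":0,"ry":0,"rz":0,"dx":0,"dy":0,"dz":0,"gripper":-1},
  ],
)

```text
clock: 31.52
tcp_pos: [0.5583, -0.0106, 0.0425]
orientation: [0.053, 3.136, -0.0]
contact_force: [-0.5, 0.2, 0.0]
grip_width: -0.0001
gripper_force: 0.0
```

Call:
step_arm(
  moves=[
    {"rx":0,"ry":0,"rz":0,"dx":-2.5,"dy":0,"dz":0,"gripper":-1},
    {"rx":0,"ry":0,"rz":0,"dx":0,"dy":0,"dz":0,"gripper":-1},
  ],
)

```text
clock: 31.78
tcp_pos: [0.5604, -0.0107, 0.0425]
orientation: [0.053, 3.136, -0.0]
contact_force: [-1.9, -0.5, -0.2]
grip_width: 0.0002
gripper_force: 0.3
```

Call:
step_arm(
  moves=[
    {"rx":0,"ry":0,"rz":0,"dx":-2,"dy":0,"dz":0,"gripper":-1},
    {"rx":0,"ry":0,"rz":0,"dx":0,"dy":0,"dz":0,"gripper":-1},
  ],
)

```text
clock: 32.02
tcp_pos: [0.5621, -0.011, 0.0424]
orientation: [0.054, 3.137, -0.001]
contact_force: [-2.7, -1.4, -0.1]
grip_width: -0.0001
gripper_force: 1.0
```

```bash
python3 -c "
from h import *
st();plate()"
```

```text
t 32.02 tcp [ 0.5621 -0.011   0.0424] tip_board mm [ 10.2 -38.2  20.4] tilt(tool rotvec from ref deg) [ 0.01 -0.25 -0.21] q [-0.308  0.597  0.28   1.992 -0.283  0.585  1.7  ] F [-2.7 -1.4 -0.1] w -0.0001
area 2078 centre_b [ 70.9 -15.5] corners [[21.6, -72.6], [23.2, 44.1], [120.1, 42.1], [118.7, -75.6]] edge angs [ 89.2  -1.1 -90.7 178.2]
```

Call:
step_arm(
  moves=[
    {"rx":0,"ry":0,"rz":0,"dx":-2,"dy":0,"dz":0,"gripper":-1},
    {"rx":0,"ry":0,"rz":0,"dx":0,"dy":0,"dz":0,"gripper":-1},
  ],
)

```text
clock: 32.33
tcp_pos: [0.5637, -0.0112, 0.0424]
orientation: [0.054, 3.138, -0.001]
contact_force: [-3.6, -3.0, 1.8]
grip_width: 0.0
gripper_force: 2.3
```

Call:
step_arm(
  moves=[
    {"rx":0,"ry":0,"rz":0,"dx":-1.5,"dy":0,"dz":0,"gripper":-1},
    {"rx":0,"ry":0,"rz":0,"dx":0,"dy":0,"dz":0,"gripper":-1},
  ],
)

```text
clock: 32.58
tcp_pos: [0.5638, -0.0112, 0.0423]
orientation: [0.054, 3.141, -0.0]
contact_force: [-8.9, -2.2, 6.7]
grip_width: -0.0002
gripper_force: 4.1
```

Call:
step_arm(
  moves=[
    {"rx":0,"ry":0,"rz":0,"dx":15,"dy":0,"dz":0,"gripper":-1},
    {"rx":0,"ry":0,"rz":0,"dx":20,"dy":0,"dz":-30,"gripper":-1},
    {"rx":0,"ry":0,"rz":0,"dx":10,"dy":40,"dz":-30,"gripper":-1},
    {"rx":0,"ry":0,"rz":0,"dx":0,"dy":50,"dz":0,"gripper":-1},
    {"rx":0,"ry":0,"rz":0,"dx":0,"dy":50,"dz":0,"gripper":-1},
    {"rx":0,"ry":0,"rz":0,"dx":0,"dy":50,"dz":0,"gripper":-1},
    {"rx":0,"ry":0,"rz":0,"dx":0,"dy":50,"dz":0,"gripper":-1},
    {"rx":0,"ry":0,"rz":0,"dx":0,"dy":0,"dz":0,"gripper":-1},
  ],
)

```text
clock: 33.58
tcp_pos: [0.5284, 0.2371, 0.1025]
orientation: [0.04, 3.134, 0.006]
contact_force: [-0.1, -0.3, -0.5]
grip_width: -0.0004
gripper_force: 0.0
```

```bash
python3 -c "
from h import *
st();plate()"
```

```text
t 33.58 tcp [0.5284 0.2371 0.1025] tip_board mm [-32.9 208.5  80.5] tilt(tool rotvec from ref deg) [-0.23 -0.4  -0.71] q [-0.772  0.521  0.316  1.934 -0.238  0.715  1.23 ] F [-0.1 -0.3 -0.5] w -0.0004
area 3228 centre_b [ 70.6 -15.7] corners [[21.2, -74.3], [22.3, 44.9], [119.8, 43.4], [118.9, -76.9]] edge angs [ 89.5  -0.9 -90.4 178.5]
```

Call:
step_arm(
  moves=[
    {"rx":0,"ry":0,"rz":0,"dx":-38,"dy":-42,"dz":0,"gripper":-1},
    {"rx":0,"ry":0,"rz":0,"dx":-38,"dy":-42,"dz":0,"gripper":-1},
    {"rx":0,"ry":0,"rz":0,"dx":-36,"dy":-42,"dz":0,"gripper":-1},
    {"rx":0,"ry":0,"rz":0,"dx":0,"dy":0,"dz":25,"gripper":-1},
    {"rx":0,"ry":0,"rz":0,"dx":0,"dy":0,"dz":25,"gripper":-1},
    {"rx":0,"ry":0,"rz":0,"dx":0,"dy":0,"dz":0,"gripper":-1},
  ],
)

```text
clock: 34.38
tcp_pos: [0.6352, 0.0991, 0.0513]
orientation: [0.056, 3.139, -0.002]
contact_force: [0.3, -0.6, -0.4]
grip_width: 0.0002
gripper_force: 0.0
```

```bash
python3 -c "
from h import *
st()"
```

```text
t 34.38 tcp [0.6352 0.0991 0.0513] tip_board mm [79.  74.5 29.3] tilt(tool rotvec from ref deg) [ 0.08 -0.11 -0.12] q [-0.463  0.681  0.293  1.79  -0.28   0.711  1.517] F [ 0.3 -0.6 -0.4] w 0.0002
```

Call:
step_arm(
  moves=[
    {"rx":0,"ry":0,"rz":0,"dx":0,"dy":0,"dz":8.3,"gripper":-1},
    {"rx":0,"ry":0,"rz":0,"dx":0,"dy":-5,"dz":0,"gripper":-1},
    {"rx":0,"ry":0,"rz":0,"dx":0,"dy":-5,"dz":0,"gripper":-1},
    {"rx":0,"ry":0,"rz":0,"dx":0,"dy":-4,"dz":0,"gripper":-1},
    {"rx":0,"ry":0,"rz":0,"dx":0,"dy":-3,"dz":0,"gripper":-1},
    {"rx":0,"ry":0,"rz":0,"dx":0,"dy":0,"dz":0,"gripper":-1},
  ],
)

```text
clock: 35.12
tcp_pos: [0.6364, 0.0835, 0.0448]
orientation: [0.054, 3.136, -0.0]
contact_force: [-0.5, 0.2, 0.8]
grip_width: -0.0
gripper_force: 0.0
```

```bash
python3 -c "
from h import *
st()"
```

```text
t 35.12 tcp [0.6364 0.0835 0.0448] tip_board mm [80.8 59.  22.8] tilt(tool rotvec from ref deg) [ 0.   -0.31 -0.2 ] q [-0.435  0.687  0.287  1.797 -0.283  0.693  1.546] F [-0.5  0.2  0.8] w -0.0
```

Call:
step_arm(
  moves=[
    {"rx":0,"ry":0,"rz":0,"dx":0,"dy":-2,"dz":0,"gripper":-1},
    {"rx":0,"ry":0,"rz":0,"dx":0,"dy":0,"dz":0,"gripper":-1},
  ],
)

```text
clock: 35.38
tcp_pos: [0.6363, 0.0818, 0.0447]
orientation: [0.053, 3.136, -0.0]
contact_force: [0.0, 0.3, -0.9]
grip_width: 0.0001
gripper_force: 0.0
```

Call:
step_arm(
  moves=[
    {"rx":0,"ry":0,"rz":0,"dx":0,"dy":-2,"dz":0,"gripper":-1},
    {"rx":0,"ry":0,"rz":0,"dx":0,"dy":0,"dz":0,"gripper":-1},
  ],
)

```text
clock: 35.62
tcp_pos: [0.6362, 0.0796, 0.0447]
orientation: [0.053, 3.136, -0.0]
contact_force: [-0.0, -0.3, 0.4]
grip_width: 0.0003
gripper_force: 0.0
```

Call:
step_arm(
  moves=[
    {"rx":0,"ry":0,"rz":0,"dx":0,"dy":-2,"dz":1.8,"gripper":-1},
    {"rx":0,"ry":0,"rz":0,"dx":0,"dy":-2,"dz":0,"gripper":-1},
    {"rx":0,"ry":0,"rz":0,"dx":0,"dy":0,"dz":0,"gripper":-1},
  ],
)

```text
clock: 36.0
tcp_pos: [0.636, 0.076, 0.0429]
orientation: [0.053, 3.136, 0.0]
contact_force: [-0.4, 0.4, 0.2]
grip_width: -0.0002
gripper_force: 0.3
```

Call:
step_arm(
  moves=[
    {"rx":0,"ry":0,"rz":0,"dx":0,"dy":-2,"dz":0,"gripper":-1},
    {"rx":0,"ry":0,"rz":0,"dx":0,"dy":0,"dz":0,"gripper":-1},
  ],
)

```text
clock: 36.25
tcp_pos: [0.636, 0.074, 0.0429]
orientation: [0.053, 3.136, 0.0]
contact_force: [-0.5, 0.6, 1.7]
grip_width: 0.0
gripper_force: 0.8
```

Call:
step_arm(
  moves=[
    {"rx":0,"ry":0,"rz":0,"dx":0,"dy":-2,"dz":0,"gripper":-1},
    {"rx":0,"ry":0,"rz":0,"dx":0,"dy":0,"dz":0,"gripper":-1},
  ],
)

```text
clock: 36.5
tcp_pos: [0.636, 0.072, 0.043]
orientation: [0.053, 3.136, 0.0]
contact_force: [-0.1, 3.1, 2.2]
grip_width: 0.0001
gripper_force: 1.3
```

```bash
python3 -c "
from h import *
st();plate()"
```

```text
t 36.5 tcp [0.636 0.072 0.043] tip_board mm [80.9 47.5 21. ] tilt(tool rotvec from ref deg) [-0.02 -0.31 -0.24] q [-0.415  0.687  0.285  1.801 -0.283  0.688  1.564] F [-0.1  3.1  2.2] w 0.0001
area 643 centre_b [ 70.4 -62.1] corners [[22.6, -81.8], [20.6, -46.4], [118.1, -42.2], [120.3, -77.9]] edge angs [  93.3    2.5  -86.6 -177.7]
```

Call:
step_arm(
  moves=[
    {"rx":0,"ry":0,"rz":0,"dx":0,"dy":-1.5,"dz":0,"gripper":-1},
    {"rx":0,"ry":0,"rz":0,"dx":0,"dy":0,"dz":0,"gripper":-1},
  ],
)

```text
clock: 36.8
tcp_pos: [0.6361, 0.0713, 0.0432]
orientation: [0.052, 3.135, 0.002]
contact_force: [-1.4, 3.8, 3.7]
grip_width: -0.0002
gripper_force: 2.6
```

Call:
step_arm(
  moves=[
    {"rx":0,"ry":0,"rz":0,"dx":0,"dy":12,"dz":0,"gripper":-1},
    {"rx":0,"ry":0,"rz":0,"dx":0,"dy":0,"dz":-40,"gripper":-1},
    {"rx":0,"ry":0,"rz":0,"dx":40,"dy":40,"dz":-40,"gripper":-1},
    {"rx":0,"ry":0,"rz":0,"dx":40,"dy":40,"dz":0,"gripper":-1},
    {"rx":0,"ry":0,"rz":0,"dx":40,"dy":50,"dz":0,"gripper":-1},
    {"rx":0,"ry":0,"rz":0,"dx":20,"dy":50,"dz":0,"gripper":-1},
    {"rx":0,"ry":0,"rz":0,"dx":0,"dy":0,"dz":0,"gripper":-1},
  ],
)

```text
clock: 37.67
tcp_pos: [0.5041, 0.267, 0.1177]
orientation: [0.04, 3.137, 0.002]
contact_force: [-0.2, -0.5, 0.7]
grip_width: 0.0001
gripper_force: 0.0
```

```bash
python3 -c "
from h import *
st();plate()"
```

```text
t 37.67 tcp [0.5041 0.267  0.1177] tip_board mm [-58.3 237.4  95.7] tilt(tool rotvec from ref deg) [-0.06 -0.22 -0.72] q [-0.848  0.488  0.324  1.944 -0.221  0.74   1.15 ] F [-0.2 -0.5  0.7] w 0.0001
area 3238 centre_b [ 70.7 -19.3] corners [[21.3, -77.9], [21.3, 40.4], [120.0, 39.8], [120.2, -79.6]] edge angs [ 90.   -0.3 -89.9 179. ]
```

```bash
python3 -c "
from bench import r
print(r.hand_in())"
```

```text
the job is handed in; nothing more can be done
None
```

I turned the plate over and handed the job in; it now lies recess down in the fence corner. The last camera check put its centre within about 1 mm of target and square to under 1°. It took about 38 s of the 66 s, and no verdict came back.

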